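Close up the relay rack on the ECU test bench

ROBOT

A 7-joint arm with a two-finger parallel gripper is mounted at the origin on the work surface. World frame = base frame: x ahead of the robot, y to its left, z up, the work surface at z = 0. Lengths are in m, angles in rad, forces in N, time in s.
With the tool pointing down it reaches from about 0.425 to 0.875 m from the base axis. Payload 4.7 kg.
Tool frame: the origin (TCP) lies midway between the tips of the shut fingers; the grasp point (between the pads) lies 19 mm behind it; x points along the fingers, y is the direction in which the jaws open and shut, and the axes are right-handed (so a half turn about x gives the same grasp; the last joint's range is limited). The gripper opens to 85 mm and grips with 20 to 120 N. Pads are 22 mm wide; open, the fingers measure 114 mm over their backs; the gripper's body (76 mm by 85 mm) begins 54 mm behind the grasp point. The pads swing forward as they close: fully open they stand 13 mm farther back than shut.
Start: joints at [1.25, 0.321, -0.07, 1.45, 0.023, 1.371, -0.057], TCP at [0.214, -0.614, 0.231] pointing down, gripper open.
Joint ranges: [-2.86, 2.86], [-0.3, 2.09], [-1.38, 1.24], [0.06, 2.45], [-1.56, 4.7], [0.09, 2.05], [-2.69, 2.69]. Speed limits (rad/s): [2.57, 2.57, 3.14, 3.14, 3.14, 3.14, 3.14].

INTERFACE

Orientations are given as a unit quaternion [x, y, z, w].
In Python, from cell import manip gives the robot as it stands.
- The arm moves only by the tool play_rows, never from a script. Its argument "rows" is a list that holds one entry, the list of rows, each a list of 7 numbers: the shift along the tool's x, y, z in m, then the turn, a rotation vector about the tool's x, y, z in rad, then the opening, from 0 (shut) to 1 (fully open). A call has 1 to 20 rows; each row shifts and turns the commanded pose from where the row before left it, along the tool's axes as they then stand; what a row does not reach is not made up. A row lasts 1/8 s, in which the tool goes at most 62.5 mm and 10.7 degrees, less where a joint would pass 70% of its speed; a pose out of reach is approached as far as the arm can. A call with a gripper value outside its range is refused whole. The fingers move at their own pace and stop on an object; "squeeze" is the grip in N (left out, the last holds). Time passes only in rows, so rows that do not move let the fingers close. It gives the time, the measured TCP pose, the force and the opening at its end, in the units of the state.
- manip.sense(): the state, without advancing time (a new reading comes with each control period).
- manip.snapshot(name): name is "side" or "top" or "wrist"; returns a dict with "img" (480x640x3 uint8, red, green, blue), "range_z" (480x640 float32, m along the optical axis (not along the pixel's ray), 0 where there is no reading), "K" (3x3 intrinsics, pixels), "origin" and "orientation" of the camera in the world. Camera axes: x right, y down, z forward; pixel columns grow to the right and rows downward; lengths in m; the calibration is good to about 2 mm. A picture is of the moment at which its call begins.
- manip.finish_job(): hands the job in, once; it reports no verdict.
The state is a dict: "time_s": time; "q": joint angles; "joint_velocities": joint speeds; "effort": joint torques, N m; "tcp_pos": TCP position; "tool_rot": TCP orientation; "ft_force": force on the tool from outside, world axes, zero at the start; "ft_torque": the same for the moment, N m; "opening": finger opening in m.
Only numpy, scipy, OpenCV 4.12 (cv2) and the standard library are available. Lean on these libraries where they do the work, as an engineer would, in place of code of your own. Each camera call takes 0.05 s, during which the arm holds its last target.

TASK

The relay rack on the bench holds a burnt module, the black one with the red label: take it out and lay it in the orange repair tray. Then stand every grey module, those on the rack and the spares standing about on the bench, upright on the rack in one straight row, green terminals towards the open front (the robot's side), backs flush against the low fence, the first flush against the yellow end stop and no gaps between neighbours, and slide the blue end clamp up flush against the last one. Only when that is done throw the red-knobbed switch lever over to its far side, and leave everything else on the bench where it is.

Things in the scene. Friction and masses are not known exactly. Their poses are not given: they have to be found in the camera images.
- rack: fixed relay rack: aluminium plate, top 6 mm above the bench, x -100 to 12 mm, y -14 to 322 mm; steel fence along its back, 12 thick and 10 mm above the plate; yellow end stop at its right end, 62 x 14 mm, 36 mm above the plate. Origin at bench level below the inside corner of fence face (x = 0) and stop face (y = 0); x points away from the robot, y along the row from stop to clamp, z up.
- rack_first (a point): point on the rack plate where the underside centre of the first module belongs: 25 mm in front of the fence face, 18 mm from the stop face, 6 mm above the bench; each next module belongs 36 mm further along +y (axes as the rack's). Only friction holds modules there.
- clamp (a joint): blue end clamp, block 40 (rack x) x 32 (rack y) mm, its top 50 to 53 mm above the bench, that slides along the rack, centred 25 mm in front of the fence face. Value: distance in m from stop face to clamp face, 0 to 0.278; starts far from the stop. About 2.5 N of friction keeps it where it is left. Grip it across its 40 mm or push it.
- clamp_face (a point): centre of the clamp's face that looks towards the modules and the stop, 29 mm above the bench; the clamp's block extends 32 mm beyond it along rack +y. Axes as the rack's.
- burnt: the burnt module: same box as the grey ones (50 x 36 x 46 mm) but black with red label on top and front; stands on the rack plate among the grey ones at the start. Origin at the centre of its underside.
- good1: upright light-grey relay module, a plain box 50 (its x) x 36 (its y) x 46 mm high, 0.1 to 0.2 kg, green terminals on the -x side of its top and on its front (-x) face, white label on top; origin at the centre of its underside, z up; stands on the rack at the start, not flush.
- good2: upright light-grey relay module, a plain box 50 (its x) x 36 (its y) x 46 mm high, 0.1 to 0.2 kg, green terminals on the -x side of its top and on its front (-x) face, white label on top; origin at the centre of its underside, z up; stands on the rack at the start, not flush.
- spare1: upright light-grey relay module, a plain box 50 (its x) x 36 (its y) x 46 mm high, 0.1 to 0.2 kg, green terminals on the -x side of its top and on its front (-x) face, white label on top; origin at the centre of its underside, z up; a spare that stands upright on the open bench at the start, its front turned up to 0.5 rad from world -x; may be absent.
- spare2: upright light-grey relay module, a plain box 50 (its x) x 36 (its y) x 46 mm high, 0.1 to 0.2 kg, green terminals on the -x side of its top and on its front (-x) face, white label on top; origin at the centre of its underside, z up; a spare that stands upright on the open bench at the start, its front turned up to 0.5 rad from world -x; may be absent.
- spare3: upright light-grey relay module, a plain box 50 (its x) x 36 (its y) x 46 mm high, 0.1 to 0.2 kg, green terminals on the -x side of its top and on its front (-x) face, white label on top; origin at the centre of its underside, z up; a spare that stands upright on the open bench at the start, its front turned up to 0.5 rad from world -x; may be absent.
- spare4: upright light-grey relay module, a plain box 50 (its x) x 36 (its y) x 46 mm high, 0.1 to 0.2 kg, green terminals on the -x side of its top and on its front (-x) face, white label on top; origin at the centre of its underside, z up; a spare that stands upright on the open bench at the start, its front turned up to 0.5 rad from world -x; may be absent.
- tray_in (a point): centre of the inner floor (4 mm above the bench) of the fixed orange repair tray, outside 160 (x) x 130 (y) x 35 mm high, walls 4 mm; axes are the tray's.
- switch (a joint): switch lever with a red ball: 0 leaning to the robot's side (off), 1.0 rad thrown fully over to the far side (on); stays where it is left, about 0.06 N m of friction. The hinge lies along the base's y, 22 mm above the bench.
- switch_tip (a point): centre of the lever's red ball (26 mm across), on a 10 mm steel stem, 80 mm from the hinge. At joint 0: 38 mm on the robot's side (base -x) of the hinge and 92 mm above the bench; at 1.0: 38 mm beyond it. Its axes at 0 are the base's: x away from the robot, z up; they turn with the lever. Grey base block 70 x 50 x 25 mm.
- spool: bystander: blue solder spool, 48 mm across, 28 mm high; origin under its centre
- driver: bystander: red-handled screwdriver, 160 mm long, lying roughly along x; origin under its middle
- meter: bystander: yellow multimeter 150 x 75 x 35 mm; origin under its centre
- ecu: bystander: opened engine control unit, aluminium case with green board, 150 x 190 x 30 mm with a black connector; origin under the case's centre
- spray: bystander: spray bottle, 60 mm across, 160 mm high; origin under its centre

How it is judged:
On the way, in this order (a step that is already met when the one before it is completed fails the run):
1. the burnt module is in the tray, all grey modules stand in one flush row against fence and stop, and the clamp is up against the last (x of burnt in the frame of tray_in between -0.072 and 0.072 m and y of burnt in the frame of tray_in between -0.057 and 0.057 m and z of burnt in the frame of tray_in below 0.03 m and x of good1 in the frame of rack between -0.0285 and -0.0225 m and z of good1 in the frame of rack between 0.003 and 0.01 m and angle between each of good1, good2, spare1, spare2, spare3, spare4's own z axis and vertical below 0.08 rad and angle between the x axis of each of good1, good2, spare1, spare2, spare3, spare4 and the x axis of rack, either way round below 0.08 rad and (y of good1 in the frame of rack between 0.0155 and 0.021 m or (y of good1 in the frame of good2 between 0.0335 and 0.039 m and x of good1 in the frame of good2 between -0.005 and 0.005 m) or (y of good1 in the frame of spare1 between 0.0335 and 0.039 m and x of good1 in the frame of spare1 between -0.005 and 0.005 m) or (y of good1 in the frame of spare2 between 0.0335 and 0.039 m and x of good1 in the frame of spare2 between -0.005 and 0.005 m) or (y of good1 in the frame of spare3 between 0.0335 and 0.039 m and x of good1 in the frame of spare3 between -0.005 and 0.005 m) or (y of good1 in the frame of spare4 between 0.0335 and 0.039 m and x of good1 in the frame of spare4 between -0.005 and 0.005 m)) and x of good2 in the frame of rack between -0.0285 and -0.0225 m and z of good2 in the frame of rack between 0.003 and 0.01 m and (y of good2 in the frame of rack between 0.0155 and 0.021 m or (y of good2 in the frame of good1 between 0.0335 and 0.039 m and x of good2 in the frame of good1 between -0.005 and 0.005 m) or (y of good2 in the frame of spare1 between 0.0335 and 0.039 m and x of good2 in the frame of spare1 between -0.005 and 0.005 m) or (y of good2 in the frame of spare2 between 0.0335 and 0.039 m and x of good2 in the frame of spare2 between -0.005 and 0.005 m) or (y of good2 in the frame of spare3 between 0.0335 and 0.039 m and x of good2 in the frame of spare3 between -0.005 and 0.005 m) or (y of good2 in the frame of spare4 between 0.0335 and 0.039 m and x of good2 in the frame of spare4 between -0.005 and 0.005 m)) and x of spare1 in the frame of rack between -0.0285 and -0.0225 m and z of spare1 in the frame of rack between 0.003 and 0.01 m and (y of spare1 in the frame of rack between 0.0155 and 0.021 m or (y of spare1 in the frame of good1 between 0.0335 and 0.039 m and x of spare1 in the frame of good1 between -0.005 and 0.005 m) or (y of spare1 in the frame of good2 between 0.0335 and 0.039 m and x of spare1 in the frame of good2 between -0.005 and 0.005 m) or (y of spare1 in the frame of spare2 between 0.0335 and 0.039 m and x of spare1 in the frame of spare2 between -0.005 and 0.005 m) or (y of spare1 in the frame of spare3 between 0.0335 and 0.039 m and x of spare1 in the frame of spare3 between -0.005 and 0.005 m) or (y of spare1 in the frame of spare4 between 0.0335 and 0.039 m and x of spare1 in the frame of spare4 between -0.005 and 0.005 m)) and x of spare2 in the frame of rack between -0.0285 and -0.0225 m and z of spare2 in the frame of rack between 0.003 and 0.01 m and (y of spare2 in the frame of rack between 0.0155 and 0.021 m or (y of spare2 in the frame of good1 between 0.0335 and 0.039 m and x of spare2 in the frame of good1 between -0.005 and 0.005 m) or (y of spare2 in the frame of good2 between 0.0335 and 0.039 m and x of spare2 in the frame of good2 between -0.005 and 0.005 m) or (y of spare2 in the frame of spare1 between 0.0335 and 0.039 m and x of spare2 in the frame of spare1 between -0.005 and 0.005 m) or (y of spare2 in the frame of spare3 between 0.0335 and 0.039 m and x of spare2 in the frame of spare3 between -0.005 and 0.005 m) or (y of spare2 in the frame of spare4 between 0.0335 and 0.039 m and x of spare2 in the frame of spare4 between -0.005 and 0.005 m)) and x of spare3 in the frame of rack between -0.0285 and -0.0225 m and z of spare3 in the frame of rack between 0.003 and 0.01 m and (y of spare3 in the frame of rack between 0.0155 and 0.021 m or (y of spare3 in the frame of good1 between 0.0335 and 0.039 m and x of spare3 in the frame of good1 between -0.005 and 0.005 m) or (y of spare3 in the frame of good2 between 0.0335 and 0.039 m and x of spare3 in the frame of good2 between -0.005 and 0.005 m) or (y of spare3 in the frame of spare1 between 0.0335 and 0.039 m and x of spare3 in the frame of spare1 between -0.005 and 0.005 m) or (y of spare3 in the frame of spare2 between 0.0335 and 0.039 m and x of spare3 in the frame of spare2 between -0.005 and 0.005 m) or (y of spare3 in the frame of spare4 between 0.0335 and 0.039 m and x of spare3 in the frame of spare4 between -0.005 and 0.005 m)) and x of spare4 in the frame of rack between -0.0285 and -0.0225 m and z of spare4 in the frame of rack between 0.003 and 0.01 m and (y of spare4 in the frame of rack between 0.0155 and 0.021 m or (y of spare4 in the frame of good1 between 0.0335 and 0.039 m and x of spare4 in the frame of good1 between -0.005 and 0.005 m) or (y of spare4 in the frame of good2 between 0.0335 and 0.039 m and x of spare4 in the frame of good2 between -0.005 and 0.005 m) or (y of spare4 in the frame of spare1 between 0.0335 and 0.039 m and x of spare4 in the frame of spare1 between -0.005 and 0.005 m) or (y of spare4 in the frame of spare2 between 0.0335 and 0.039 m and x of spare4 in the frame of spare2 between -0.005 and 0.005 m) or (y of spare4 in the frame of spare3 between 0.0335 and 0.039 m and x of spare4 in the frame of spare3 between -0.005 and 0.005 m)) and (y of clamp_face in the frame of good1 between 0.0155 and 0.021 m or y of clamp_face in the frame of good2 between 0.0155 and 0.021 m or y of clamp_face in the frame of spare1 between 0.0155 and 0.021 m or y of clamp_face in the frame of spare2 between 0.0155 and 0.021 m or y of clamp_face in the frame of spare3 between 0.0155 and 0.021 m or y of clamp_face in the frame of spare4 between 0.0155 and 0.021 m)), for 0.2 s.
2. the switch lever is thrown over (value of joint switch above 0.85 rad), for 0.2 s.
At the end, for the whole second after the job is handed in: Burnt module inside the tray; every grey module upright on the rack plate, terminals to the front, square within 0.08 rad, back within 3.5 mm of the fence; no gap over 3 mm from stop to first, between neighbours and from last to clamp; switch joint above 0.85; all at rest (all of step 1 and value of joint switch above 0.85 rad and linear speed of each of good1, good2, spare1, spare2, spare3, spare4, burnt below 0.02 m/s); the robot touches nothing.
It fails at once if the spool is moved more than 3 cm (distance of spool from where it was at the start of the episode above 0.03 m).
It fails at once if the driver is moved more than 3 cm (distance of driver from where it was at the start of the episode above 0.03 m).
It fails at once if the meter is moved more than 3 cm (distance of meter from where it was at the start of the episode above 0.03 m).
It fails at once if the ecu is moved more than 3 cm (distance of ecu from where it was at the start of the episode above 0.03 m).
It fails at once if the spray is moved more than 3 cm (distance of spray from where it was at the start of the episode above 0.03 m).
Of spare1, spare2, spare3, spare4 only 2 to 4 are there at a start; the rules pass over those that are not, and their reading is None.
At some moment in a run one of good1, good2, spare1, spare2, spare3, spare4 may be knocked a few centimetres aside while the robot is not near it.
It also fails if it takes over 210 s, if anything falls off the work surface, if the arm or the gripper's body presses on something with over 40 N, if the wrist force passes 120 N, or if a joint passes its speed limit or range.

## Working session

There is one attempt and no reset: what is moved stays moved. The work goes in short steps, Python scripts to look and compute and a tool call to move; the robot and the scene stay as the last step left them, time stands still between calls to the robot, and variables do not carry over. Pictures are saved under pics/ and viewed, and the job is handed in when it is done.

Besides the shell and the picture viewer there is one more tool, called after "Call:" as name(argument=value, ...) on one line, values as JSON. play_rows: Moves the arm, as the interface text tells. Its arguments: {"type":"object","properties":{"rows":{"type":"array","items":{"type":"array","items":{"type":"array","items":{"type":"number"}}}},"squeeze":{"type":"number"}},"required":["rows"]}

```bash
ls; mkdir -p pics
cat > h.py <<'E'
import numpy as np, cv2
from cell import manip
from scipy.spatial.transform import Rotation as R
def snap(n,f):
    s=manip.snapshot(n); cv2.imwrite('pics/'+f+'.png',s['img'][:,:,::-1]); np.savez('pics/'+f+'.npz',**{k:np.array(v) for k,v in s.items()}); return s
def load(f): return dict(np.load('pics/'+f+'.npz'))
def cloud(s):
    z=s['range_z'];K=s['K'];v,u=np.mgrid[:480,:640]
    p=np.stack([(u-K[0,2])*z/K[0,0],(v-K[1,2])*z/K[1,1],z],-1)
    return p@R.from_quat(s['orientation']).as_matrix().T+s['origin']
E
python3 - <<'E'
from h import *
print(manip.sense())
for n in ['side','top','wrist']:
    s=snap(n,n+'0'); print(n,s['K'],s['origin'],s['orientation'])
E
```

```text
pics
{'time_s': 0.0, 'q': array([ 1.25010902,  0.32183213, -0.07005553,  1.45170761,  0.02261281,
        1.37079043, -0.05689538]), 'joint_velocities': array([ 1.23368316e-03, -9.93358244e-04,  6.13644648e-04,  2.93798072e-04,
        4.35825879e-05,  1.99765629e-03,  2.06369053e-03]), 'effort': array([ 2.76633282e-04, -4.93573630e+01, -3.81722935e-01, -3.14342844e+01,
        1.29383206e-02,  1.12230505e-02, -1.72254539e-05]), 'tcp_pos': array([ 0.21332033, -0.61341612,  0.23020098]), 'tool_rot': array([-0.69706508, -0.11848859,  0.69737919, -0.11714517]), 'ft_force': array([-0.51572544, -0.0035241 ,  0.60104194]), 'ft_torque': array([ 0.01547868, -0.02733963,  0.10214814]), 'opening': 0.08543123268239164}
side [[462.81841167   0.         310.8404031 ]
 [  0.         462.81841167 238.89943112]
 [  0.           0.           1.        ]] [0.22364166 0.99714743 0.64426817] [-0.17538688  0.84637277 -0.49162452  0.10582012]
top [[469.43208191   0.         312.22679491]
 [  0.         469.43208191 245.87630199]
 [  0.           0.           1.        ]] [0.53894074 0.09577151 1.12365171] [ 0.71190071 -0.70141304  0.01935788 -0.02902416]
wrist [[386.58796977   0.         319.86511424]
 [  0.         386.58796977 240.21844218]
 [  0.           0.           1.        ]] [ 0.27996938 -0.58964795  0.37256885] [ 0.806638   -0.57419027 -0.08204377  0.11361998]
```

View pics/top0.png

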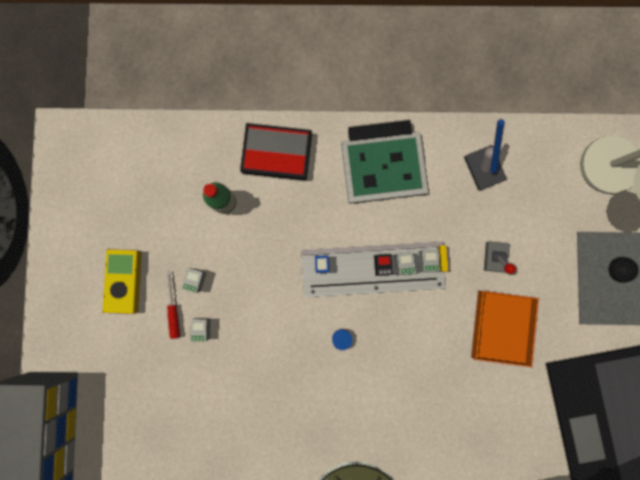

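View pics/side0.png

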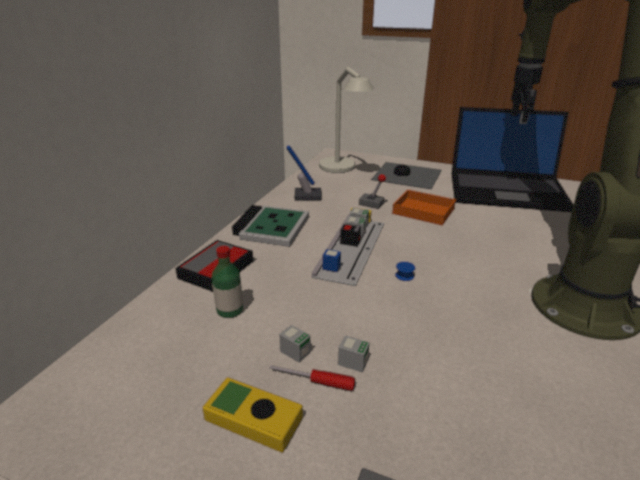

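Run:
```python
from h import *
s=load('top0');p=cloud(s)
im=s['img'][:,:,::-1]
a=im[225:310,280:540]; cv2.imwrite('pics/c1.png',cv2.resize(a,None,fx=3,fy=3,interpolation=cv2.INTER_CUBIC))
a=im[240:350,150:260]; cv2.imwrite('pics/c2.png',cv2.resize(a,None,fx=5,fy=5,interpolation=cv2.INTER_CUBIC))
for u,v in [(383,258),(407,258),(431,258),(193,275),(200,325),(321,265),(444,260),(510,268),(343,339),(505,328),(350,300),(220,197),(122,280)]: print((u,v),p[v,u].round(4))
```

```text
(383, 258) [ 0.587  -0.051   0.0504]
(407, 258) [ 0.5878 -0.1058  0.0499]
(431, 258) [ 0.5886 -0.1602  0.0506]
(193, 275) [0.5416 0.3844 0.0452]
(200, 325) [0.4284 0.3636 0.0493]
(321, 265) [0.5689 0.0903 0.0511]
(444, 260) [ 0.5849 -0.1924  0.0403]
(510, 268) [ 0.5669 -0.3159  0.1077]
(343, 339) [0.3994 0.0369 0.0254]
(505, 328) [ 0.4291 -0.3426  0.0082]
(350, 300) [4.882e-01 1.990e-02 3.000e-04]
(220, 197) [0.7109 0.3114 0.1193]
(122, 280) [0.5276 0.5518 0.0364]
```

View pics/wrist0.png

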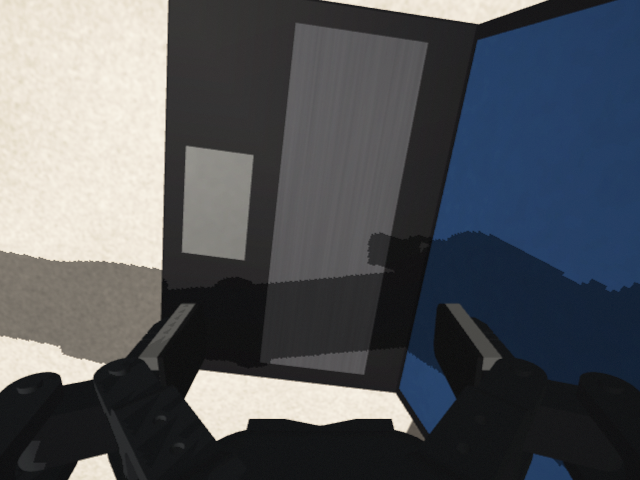

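View pics/c1.png

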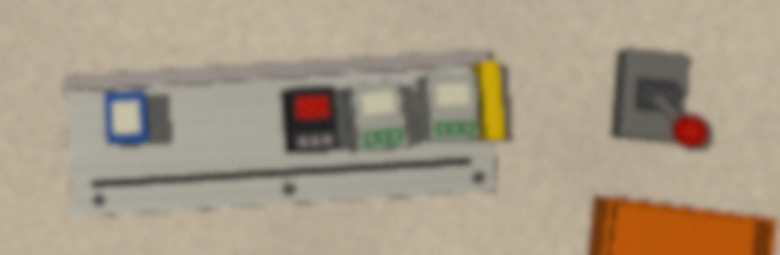

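View pics/c2.png

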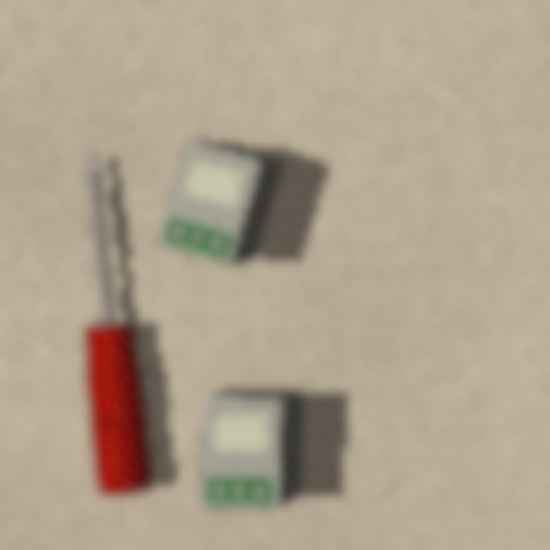

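```bash
cat >> h.py <<'E'
def ray(s,u,v,z):
    K=s['K'];d=R.from_quat(s['orientation']).as_matrix()@np.array([(u-K[0,2])/K[0,0],(v-K[1,2])/K[1,1],1])
    return s['origin']+d*(z-s['origin'][2])/d[2]
def state():
    st=manip.sense();m=R.from_quat(st['tool_rot']).as_matrix()
    print('t',round(st['time_s'],2),'tcp',st['tcp_pos'].round(4),'yaw_jaw',round(np.arctan2(m[1,1],m[0,1]),4),'xax',m[:,0].round(3),'q7',st['q'][6].round(3),'F',st['ft_force'].round(1),'open',round(st['opening'],4))
    return st
def plan(pos,yaw,st=None):
    """shift in tool frame (after turn), turn"""
    st=st or manip.sense();m=R.from_quat(st['tool_rot']).as_matrix()
    y=np.array([np.cos(yaw),np.sin(yaw),0]);x=np.array([0,0,-1.]);z=np.cross(x,y);T=np.stack([x,y,z],1)
    rv=R.from_matrix(m.T@T).as_rotvec()
    print('turn',rv.round(4),'then shift',(T.T@(np.array(pos)-st['tcp_pos'])).round(4),'world d',(np.array(pos)-st['tcp_pos']).round(4))
def heights(s,lo,hi,xr,yr,mina=20):
    p=cloud(s);m=(p[...,2]>lo)&(p[...,2]<hi)&(p[...,0]>xr[0])&(p[...,0]<xr[1])&(p[...,1]>yr[0])&(p[...,1]<yr[1])&(s['range_z']>0)
    n,l,st,c=cv2.connectedComponentsWithStats(m.astype(np.uint8),connectivity=4)
    for i in range(1,n):
        if st[i,4]<mina: continue
        q=p[l==i]; r=cv2.minAreaRect((q[:,:2]*1000).astype(np.float32))
        print('px',c[i].round(0),'n',st[i,4],'ctr mm',np.round(r[0],1),'size',np.round(r[1],1),'ang',round(r[2],1),'zmed',np.median(q[:,2]).round(4))
E
python3 - <<'E'
from h import *
s=load('top0')
heights(s,.038,.065,(.3,.75),(-.45,.5))
print('low');heights(s,.012,.02,(.55,.7),(-.25,.2),10)
# fence top edges, stop edges
for u,v,z in [(303,251,.016),(440,244,.016),(305,296,.006),(445,290,.006)]: print(ray(s,u,v,z).round(4))
state()
E
```

```text
px [228. 205.] n 66 ctr mm [707.2 310.8] size [21.7 57.4] ang 48.4 zmed 0.0506
px [444. 258.] n 158 ctr mm [ 589.7 -192.5] size [60.3 14.5] ang 4.1 zmed 0.0412
px [430. 260.] n 378 ctr mm [ 585.2 -159.6] size [48.9 37.4] ang 2.6 zmed 0.0515
px [406. 263.] n 370 ctr mm [ 577.4 -103.4] size [50.3 36.4] ang 8.9 zmed 0.0515
px [384. 264.] n 360 ctr mm [573.6 -53.4] size [50.3 36.7] ang 4.4 zmed 0.0519
px [322. 263.] n 245 ctr mm [572.4  88. ] size [38.9 32.1] ang 0.9 zmed 0.052
px [501. 259.] n 29 ctr mm [ 589.1 -320.7] size [10.2 17.7] ang 44.2 zmed 0.0485
px [192. 280.] n 356 ctr mm [531.  386.8] size [36.6 50.4] ang 75.3 zmed 0.0466
px [198. 330.] n 353 ctr mm [417.7 368.1] size [48.  36.9] ang 1.1 zmed 0.0462
low
px [371. 248.] n 689 ctr mm [613.1 -29.5] size [ 14.3 335.5] ang 4.0 zmed 0.0155
[0.6023 0.1331 0.016 ]
[ 0.6235 -0.1896  0.016 ]
[0.4961 0.127  0.006 ]
[ 0.5155 -0.2036  0.006 ]
t 0.15 tcp [ 0.2134 -0.6135  0.2305] yaw_jaw -1.2359 xax [-0.001  0.001 -1.   ] q7 -0.057 F [-0.   0.7 -1.1] open 0.0853
```

```bash
cat >> h.py <<'E'
def rows(pos,yaw,n,op,st=None):
    st=st or manip.sense();m=R.from_quat(st['tool_rot']).as_matrix();p=st['tcp_pos']
    y=np.array([np.cos(yaw),np.sin(yaw),0]);x=np.array([0,0,-1.]);T=np.stack([x,y,np.cross(x,y)],1)
    rv=R.from_matrix(m.T@T).as_rotvec()/n; d=(np.array(pos)-p)/n; out=[]
    for i in range(n):
        sh=m.T@d; m=m@R.from_rotvec(rv).as_matrix()
        out.append([round(float(a),4) for a in list(sh)+list(rv)]+[op])
    print(str(out).replace(' ',''))
E
python3 - <<'E'
from h import *
rows([.572,-.08,.25],.065,14,1)
E
```

```text
[[-0.0014,-0.0276,-0.0367,-0.0929,-0.0001,0.0001,1],[-0.0014,-0.024,-0.0391,-0.0929,-0.0001,0.0001,1],[-0.0014,-0.0203,-0.0412,-0.0929,-0.0001,0.0001,1],[-0.0014,-0.0164,-0.0429,-0.0929,-0.0001,0.0001,1],[-0.0014,-0.0124,-0.0442,-0.0929,-0.0001,0.0001,1],[-0.0014,-0.0082,-0.0452,-0.0929,-0.0001,0.0001,1],[-0.0014,-0.004,-0.0457,-0.0929,-0.0001,0.0001,1],[-0.0014,0.0003,-0.0459,-0.0929,-0.0001,0.0001,1],[-0.0014,0.0045,-0.0457,-0.0929,-0.0001,0.0001,1],[-0.0014,0.0088,-0.0451,-0.0929,-0.0001,0.0001,1],[-0.0014,0.0129,-0.0441,-0.0929,-0.0001,0.0001,1],[-0.0014,0.0169,-0.0427,-0.0929,-0.0001,0.0001,1],[-0.0014,0.0208,-0.0409,-0.0929,-0.0001,0.0001,1],[-0.0014,0.0245,-0.0388,-0.0929,-0.0001,0.0001,1]]
```

Call:
play_rows(rows=[[[-0.0014,-0.0276,-0.0367,-0.093,0,0,1],[-0.0014,-0.024,-0.0391,-0.093,0,0,1],[-0.0014,-0.0203,-0.0412,-0.093,0,0,1],[-0.0014,-0.0164,-0.0429,-0.093,0,0,1],[-0.0014,-0.0124,-0.0442,-0.093,0,0,1],[-0.0014,-0.0082,-0.0452,-0.093,0,0,1],[-0.0014,-0.004,-0.0457,-0.093,0,0,1],[-0.0014,0.0003,-0.0459,-0.093,0,0,1],[-0.0014,0.0045,-0.0457,-0.093,0,0,1],[-0.0014,0.0088,-0.0451,-0.093,0,0,1],[-0.0014,0.0129,-0.0441,-0.093,0,0,1],[-0.0014,0.0169,-0.0427,-0.093,0,0,1],[-0.0014,0.0208,-0.0409,-0.093,0,0,1],[-0.0014,0.0245,-0.0388,-0.093,0,0,1],[0,0,0,0,0,0,1],[0,0,0,0,0,0,1]]])

```text
time_s: 2.15
tcp_pos: [0.5714, -0.0808, 0.2504]
tool_rot: [0.483, 0.516, -0.484, 0.516]
ft_force: [-0.3, -1.4, -0.5]
opening: 0.0855
```

Run:
```python
from h import *
state()
s=snap('wrist','w1')
print(s['origin'],s['orientation'])
heights(s,.038,.065,(.3,.75),(-.45,.5),150)
print('low');heights(s,.012,.02,(.55,.7),(-.25,.2),100)
```

```text
t 2.15 tcp [ 0.5714 -0.0808  0.2504] yaw_jaw 0.0653 xax [-0.001 -0.001 -1.   ] q7 0.064 F [-0.3 -1.4 -0.5] open 0.0855
[ 0.56682097 -0.00949239  0.39264672] [0.98959402 0.03165777 0.00402487 0.14030417]
px [335.  13.] n 1319 ctr mm [572.8  79.4] size [39.6 16.1] ang 3.3 zmed 0.0515
px [324. 180.] n 2405 ctr mm [572.6 -53.6] size [50.3 36.1] ang 4.8 zmed 0.0518
px [324. 234.] n 2219 ctr mm [ 576.3 -103.8] size [50.3 36.5] ang 8.2 zmed 0.0518
px [328. 290.] n 2053 ctr mm [ 583.7 -159.3] size [49.8 36.6] ang 3.4 zmed 0.0517
px [330. 318.] n 823 ctr mm [ 588.8 -192.1] size [61.8 14.6] ang 5.1 zmed 0.0415
low
px [366. 150.] n 3988 ctr mm [612.1 -48.9] size [ 15.8 297.6] ang 4.0 zmed 0.0157
px [328. 263.] n 115 ctr mm [ 582.9 -141.7] size [48.9  1.3] ang 3.3 zmed 0.0162
```

View pics/w1.png

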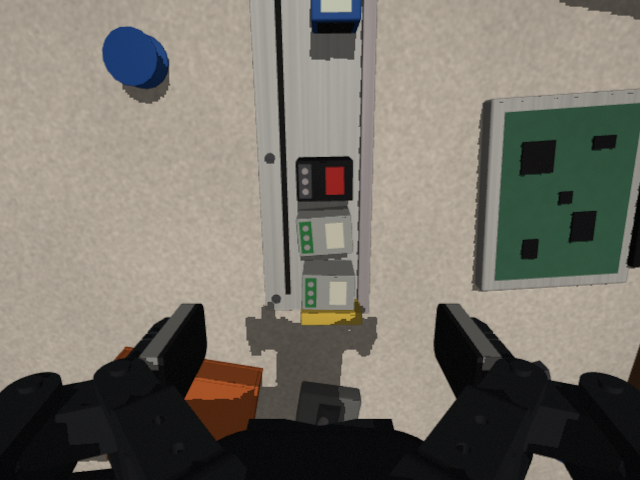

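Run:
```python
from h import *
for f in ['w1','top0']:
    s=load(f);p=cloud(s)
    for lo,hi in [(.0115,.0205)]:
        m=(p[...,2]>lo)&(p[...,2]<hi)&(p[...,0]>.585)&(p[...,0]<.65)&(p[...,1]>-.19)&(p[...,1]<.12)
        q=p[m]; b=np.round(q[:,1]/.005)*.005
        e=[];g=[]
        for k in np.unique(b):
            w=q[b==k]
            if len(w)>5: e.append((k,np.median(np.sort(w[:,0])[:3]))); g.append((k,w[:,0].max()))
        e=np.array(e);g=np.array(g)
        for a in (e,g):
            c=np.polyfit(a[:,0],a[:,1],1); r=a[:,1]-np.polyval(c,a[:,0]); k=abs(r)<.002; c=np.polyfit(a[k,0],a[k,1],1)
            print(f,'x at y=0',c[1].round(4),'slope',c[0].round(4),k.sum(),len(k))
    m=(p[...,2]>.036)&(p[...,2]<.046)&(p[...,0]>.555)&(p[...,0]<.625)&(p[...,1]<-.18)&(p[...,1]>-.21)
    q=p[m]; A=np.array([-.0645,.998]); d=q[:,:2]@A; print('stop y-range',np.percentile(d,[1,5,50,95,99]).round(4))
```

```text
w1 x at y=0 0.6039 slope -0.0717 48 59
w1 x at y=0 0.6156 slope -0.0733 59 59
stop y-range [-0.2369 -0.2356 -0.2286 -0.2232 -0.2228]
top0 x at y=0 0.6058 slope -0.0732 37 61
top0 x at y=0 0.6159 slope -0.0764 61 61
stop y-range [-0.2374 -0.2365 -0.2294 -0.2234 -0.2229]
```

```bash
cat >> h.py <<'E'
TH=.071;EX=np.array([np.cos(TH),np.sin(TH)]);EY=np.array([-EX[1],EX[0]]);O=np.array([.6172,-.1830])
def rk(x,y): return O+x*EX+y*EY
def torack(p): d=np.array(p)[:2]-O; return np.array([d@EX,d@EY])
E
python3 - <<'E'
from h import *
plan([.5726,-.0536,.024],.08)
E
```

```text
turn [-0.016   0.0008  0.0011] then shift [ 0.2265  0.0037 -0.0278] world d [ 0.0014  0.028  -0.2265]
```

Call:
play_rows(rows=[[[0,0.004,-0.028,-0.015,0,0,1],[0.045,0,0,0,0,0,1],[0.045,0,0,0,0,0,1],[0.045,0,0,0,0,0,1],[0.045,0,0,0,0,0,1],[0.026,0,0,0,0,0,1],[0.02,0,0,0,0,0,1],[0,0,0,0,0,0,1],[0,0,0,0,0,0,0.3],[0,0,0,0,0,0,0.3],[0,0,0,0,0,0,0.3],[0,0,0,0,0,0,0.3],[0,0,0,0,0,0,0.3]]], squeeze=30)

```text
time_s: 3.82
tcp_pos: [0.575, -0.0521, 0.0263]
tool_rot: [0.48, 0.519, -0.479, 0.521]
ft_force: [-0.5, 0.2, 6.5]
opening: 0.0492
```

Run:
```python
from h import *
state()
s=load('w1')
p=cloud(s)
t=load('top0');heights(t,.028,.045,(.3,.6),(-.5,-.2))
```

```text
t 3.83 tcp [ 0.575  -0.0521  0.0263] yaw_jaw 0.0809 xax [ 0.002 -0.001 -1.   ] q7 -0.089 F [-0.5  0.2  6.5] open 0.0492
px [499. 257.] n 66 ctr mm [ 592.7 -322. ] size [12.1 32.5] ang 0.7 zmed 0.0337
px [507. 329.] n 565 ctr mm [ 431.4 -337.8] size [132.3 160.5] ang 83.3 zmed 0.0334
```

Call:
play_rows(rows=[[[-0.03,0,0,0,0,0,0.3],[-0.045,0,0,0,0,0,0.3],[-0.045,0,0,0,0,0,0.3]]])

```text
time_s: 4.2
tcp_pos: [0.5733, -0.052, 0.1457]
tool_rot: [0.479, 0.52, -0.48, 0.52]
ft_force: [0.6, -0.6, -1.0]
opening: 0.0494
```

Run:
```python
from h import *
state()
rows([.4314,-.3378,.14],-.117,9,.3)
```

```text
t 4.2 tcp [ 0.5733 -0.052   0.1457] yaw_jaw 0.081 xax [-0.001  0.    -1.   ] q7 -0.014 F [ 0.6 -0.6 -1. ] open 0.0494
[[0.0007,-0.0183,0.0304,0.022,-0.0,0.0001,0.3],[0.0006,-0.0176,0.0308,0.022,-0.0,0.0001,0.3],[0.0006,-0.0169,0.0312,0.022,-0.0,0.0001,0.3],[0.0006,-0.0162,0.0315,0.022,-0.0,0.0001,0.3],[0.0006,-0.0155,0.0319,0.022,-0.0,0.0001,0.3],[0.0006,-0.0148,0.0322,0.022,-0.0,0.0001,0.3],[0.0006,-0.0141,0.0325,0.022,-0.0,0.0001,0.3],[0.0006,-0.0134,0.0328,0.022,-0.0,0.0001,0.3],[0.0006,-0.0127,0.0331,0.022,-0.0,0.0001,0.3]]
```

Call:
play_rows(rows=[[[0,-0.018,0.0304,0.022,0,0,0.3],[0,-0.0176,0.0308,0.022,0,0,0.3],[0,-0.017,0.0312,0.022,0,0,0.3],[0,-0.016,0.0315,0.022,0,0,0.3],[0,-0.0155,0.032,0.022,0,0,0.3],[0,-0.015,0.032,0.022,0,0,0.3],[0,-0.014,0.0325,0.022,0,0,0.3],[0,-0.0135,0.033,0.022,0,0,0.3],[0,-0.013,0.033,0.022,0,0,0.3],[0.04,0,0,0,0,0,0.3],[0.04,0,0,0,0,0,0.3],[0.025,0,0,0,0,0,0.3],[0.012,0,0,0,0,0,0.3],[0,0,0,0,0,0,0.3],[0,0,0,0,0,0,0.3]]])

```text
time_s: 6.08
tcp_pos: [0.4329, -0.3384, 0.0291]
tool_rot: [0.528, 0.469, -0.528, 0.471]
ft_force: [0.2, 0.0, -1.8]
opening: 0.0494
```

Run:
```python
from h import *
state()
```

```text
t 6.08 tcp [ 0.4329 -0.3384  0.0291] yaw_jaw -0.117 xax [ 0.002 -0.001 -1.   ] q7 0.372 F [ 0.2  0.  -1.8] open 0.0494
```

Still about 4–5 mm of clearance: lower, release, and retreat upwards.

Call:
play_rows(rows=[[[0.004,0,0,0,0,0,0.3],[0,0,0,0,0,0,0.3],[0,0,0,0,0,0,0.8],[0,0,0,0,0,0,1],[0,0,0,0,0,0,1],[-0.03,0,0,0,0,0,1],[-0.05,0,0,0,0,0,1],[-0.06,0,0,0,0,0,1],[-0.06,0,0,0,0,0,1]]])

```text
time_s: 7.2
tcp_pos: [0.4318, -0.3376, 0.2258]
tool_rot: [-0.528, -0.47, 0.528, -0.47]
ft_force: [-0.0, -1.0, 0.0]
opening: 0.0855
```

Run:
```python
from h import *
state()
s=snap('top','t1')
heights(s,.036,.065,(.3,.65),(-.45,.5),100)
rows([.584,-.168,.15],.071,9,1)
```

```text
t 7.2 tcp [ 0.4318 -0.3376  0.2258] yaw_jaw -0.1169 xax [-0. -0. -1.] q7 0.452 F [-0. -1.  0.] open 0.0855
px [444. 258.] n 170 ctr mm [ 589.9 -192.7] size [60.5 15.4] ang 4.7 zmed 0.0411
px [430. 260.] n 379 ctr mm [ 585.2 -159.1] size [49.7 36.7] ang 3.6 zmed 0.0514
px [406. 263.] n 373 ctr mm [ 577.4 -103.5] size [50.  36.3] ang 7.8 zmed 0.0514
px [322. 263.] n 249 ctr mm [572.4  88. ] size [38.9 32.1] ang 0.9 zmed 0.0518
px [192. 280.] n 355 ctr mm [531.1 387.2] size [37.9 50.3] ang 75.1 zmed 0.0465
px [510. 328.] n 409 ctr mm [ 432.9 -339.2] size [37.9 50.2] ang 83.2 zmed 0.049
px [199. 329.] n 359 ctr mm [417.8 367.8] size [48.4 36.2] ang 0.2 zmed 0.0464
[[0.0094,0.0141,-0.021,-0.0209,0.001,-0.0011,1],[0.0094,0.0145,-0.0207,-0.0209,0.001,-0.0011,1],[0.0094,0.0149,-0.0204,-0.0209,0.001,-0.0011,1],[0.0094,0.0154,-0.02,-0.0209,0.001,-0.0011,1],[0.0094,0.0158,-0.0197,-0.0209,0.001,-0.0011,1],[0.0094,0.0162,-0.0193,-0.0209,0.001,-0.0011,1],[0.0094,0.0166,-0.019,-0.0209,0.001,-0.0011,1],[0.0094,0.017,-0.0186,-0.0209,0.001,-0.0011,1],[0.0094,0.0174,-0.0183,-0.0209,0.001,-0.0011,1]]
```

View pics/t1.png

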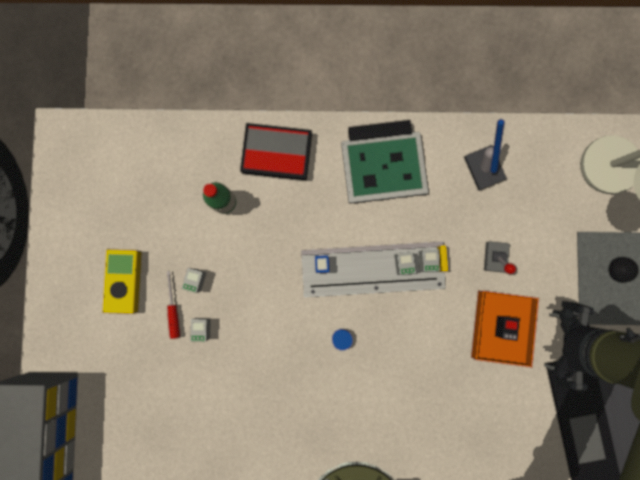

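Run:
```python
from h import *
rows([.5838,-.1595,.15],.064,8,1)
```

```text
[[0.0106,0.0157,-0.0247,-0.0226,0.0011,-0.0013,1],[0.0106,0.0162,-0.0243,-0.0226,0.0011,-0.0013,1],[0.0106,0.0168,-0.0239,-0.0226,0.0011,-0.0013,1],[0.0106,0.0173,-0.0235,-0.0226,0.0011,-0.0013,1],[0.0106,0.0179,-0.0231,-0.0226,0.0011,-0.0013,1],[0.0106,0.0184,-0.0227,-0.0226,0.0011,-0.0013,1],[0.0106,0.0189,-0.0222,-0.0226,0.0011,-0.0013,1],[0.0106,0.0194,-0.0218,-0.0226,0.0011,-0.0013,1]]
```

Call:
play_rows(rows=[[[0.01,0.0157,-0.0247,-0.0226,0,0,1],[0.01,0.0162,-0.0243,-0.0226,0,0,1],[0.01,0.0168,-0.0239,-0.0226,0,0,1],[0.01,0.0173,-0.0235,-0.0226,0,0,1],[0.01,0.0179,-0.0231,-0.0226,0,0,1],[0.01,0.0184,-0.0227,-0.0226,0,0,1],[0.01,0.0189,-0.0222,-0.0226,0,0,1],[0.01,0.0194,-0.0218,-0.0226,0,0,1],[0,0,0,0,0,0,1],[0,0,0,0,0,0,1]]])

```text
time_s: 8.5
tcp_pos: [0.5791, -0.1563, 0.1428]
tool_rot: [0.483, 0.517, -0.484, 0.515]
ft_force: [-0.7, -0.7, -0.0]
opening: 0.0855
```

Run:
```python
from h import *
state()
plan([.5838,-.1595,.026],.064)
s=snap('wrist','w2')
heights(s,.036,.065,(.4,.65),(-.25,.1),150)
```

```text
t 8.5 tcp [ 0.5791 -0.1563  0.1428] yaw_jaw 0.0647 xax [-0.002  0.    -1.   ] q7 0.139 F [-0.7 -0.7 -0. ] open 0.0855
turn [ 0.0007 -0.0006  0.002 ] then shift [0.1168 0.0045 0.0035] world d [ 0.0047 -0.0032 -0.1168]
px [322. 161.] n 5163 ctr mm [ 576.4 -103.9] size [50.4 36.2] ang 8.1 zmed 0.0519
px [327. 248.] n 4646 ctr mm [ 583.7 -159.4] size [50.4 36.3] ang 2.6 zmed 0.0518
px [332. 292.] n 1870 ctr mm [ 589.3 -192.4] size [62.  14.6] ang 4.3 zmed 0.0414
```

View pics/w2.png

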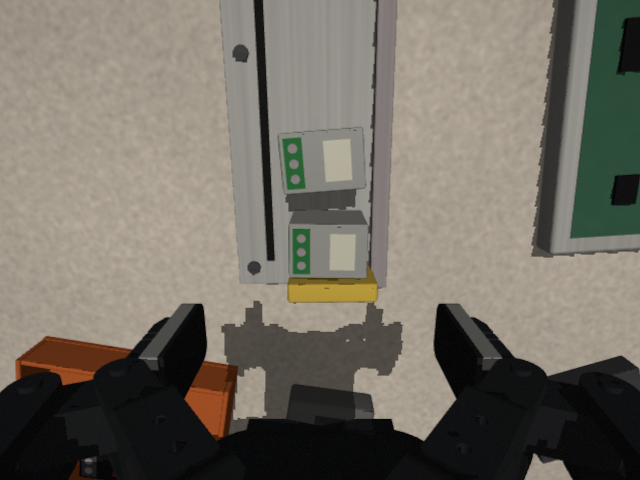

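Call:
play_rows(rows=[[[0.03,0.0045,0.0033,0.01,0,0.002,1],[0.04,0,0,0,0,0,1],[0.03,0,0,0,0,0,1],[0.017,0,0,0,0,0,1],[0,0,0,0,0,0,1],[0,0,0,0,0,0,0.3],[0,0,0,0,0,0,0.3],[0,0,0,0,0,0,0.3],[0,0,0,0,0,0,0.3],[0,0,0,0,0,0,0.3]]], squeeze=30)

```text
time_s: 9.8
tcp_pos: [0.5858, -0.1601, 0.0285]
tool_rot: [0.487, 0.512, -0.486, 0.515]
ft_force: [-1.2, -0.7, 6.8]
opening: 0.0494
```

Run:
```python
from h import *
st=state()
print(torack(st['tcp_pos']))
c=rk(-.025,.018);print(c)
plan([c[0],c[1],.026],.071)
```

```text
t 9.8 tcp [ 0.5858 -0.1601  0.0285] yaw_jaw 0.0538 xax [ 0.004 -0.001 -1.   ] q7 0.071 F [-1.2 -0.7  6.8] open 0.0494
[-0.02971308  0.02504189]
[ 0.59098606 -0.16681886]
turn [-0.0172  0.0013 -0.0041] then shift [0.0025 0.0047 0.007 ] world d [ 0.0052 -0.0067 -0.0025]
```

Call:
play_rows(rows=[[[-0.002,0,0,-0.017,0,0,0.3],[0,0.002,0.004,0,0,0,0.3],[0,0.002,0.004,0,0,0,0.3],[0,0.0015,0,0,0,0,0.3],[0,0,0,0,0,0,0.3]]])

```text
time_s: 10.42
tcp_pos: [0.5909, -0.1675, 0.0287]
tool_rot: [0.483, 0.517, -0.481, 0.518]
ft_force: [0.3, 0.5, -0.6]
opening: 0.0494
```

Run:
```python
from h import *
st=state()
print(torack(st['tcp_pos']))
```

```text
t 10.43 tcp [ 0.5909 -0.1675  0.0287] yaw_jaw 0.0708 xax [ 0.002  0.    -1.   ] q7 0.096 F [ 0.3  0.5 -0.6] open 0.0494
[-0.02518159  0.01735269]
```

Call:
play_rows(rows=[[[0,0.001,0.001,0,0,0,0.3],[0,0,0,0,0,0,0.3],[0,0.001,0,0,0,0,0.3],[0,0,0,0,0,0,0.3]]])

```text
time_s: 10.92
tcp_pos: [0.592, -0.168, 0.0287]
tool_rot: [0.482, 0.518, -0.482, 0.517]
ft_force: [-3.3, 0.4, 1.0]
opening: 0.0493
```

Run:
```python
from h import *
st=state()
print(torack(st['tcp_pos']))
```

```text
t 10.93 tcp [ 0.592  -0.168   0.0287] yaw_jaw 0.0711 xax [ 0.  0. -1.] q7 0.096 F [-3.3  0.4  1. ] open 0.0493
[-0.02409066  0.01675752]
```

Call:
play_rows(rows=[[[0,0,0.001,0,0,0,0.3],[0,0,0,0,0,0,0.3]]])

```text
time_s: 11.18
tcp_pos: [0.592, -0.168, 0.0287]
tool_rot: [0.482, 0.518, -0.481, 0.517]
ft_force: [-4.6, 3.8, 1.0]
opening: 0.0495
```

Call:
play_rows(rows=[[[0,0,0.001,0,0,0,0.3],[0,0,0,0,0,0,0.3]]])

```text
time_s: 11.42
tcp_pos: [0.592, -0.1681, 0.0286]
tool_rot: [0.482, 0.518, -0.481, 0.517]
ft_force: [-4.8, 4.1, 1.0]
opening: 0.0498
```

Call:
play_rows(rows=[[[0.0025,0,0,0,0,0,0.3],[0,-0.0007,-0.0015,0,0,0,0.3],[0,0,0,0,0,0,0.8],[0,0,0,0,0,0,1],[0,0,0,0,0,0,1],[-0.04,0,0,0,0,0,1],[-0.05,0,0,0,0,0,1],[-0.03,0,0,0,0,0,1],[0,0,0,0,0,0,1]]])

```text
time_s: 12.55
tcp_pos: [0.5941, -0.1693, 0.1495]
tool_rot: [0.483, 0.515, -0.481, 0.52]
ft_force: [0.6, -0.4, -0.9]
opening: 0.0855
```

```bash
sed -i 's/O=np.array(\[.6172,-.1830\])/O=np.array([.6181,-.1834])/' h.py
python3 - <<'E'
from h import *
state()
s=snap('wrist','w3')
heights(s,.036,.065,(.4,.65),(-.25,.1),150)
plan([.5766,-.1037,.15],.14)
E
```

```text
t 12.55 tcp [ 0.5941 -0.1693  0.1495] yaw_jaw 0.0706 xax [ 0.008 -0.002 -1.   ] q7 0.154 F [ 0.6 -0.4 -0.9] open 0.0855
px [297. 135.] n 5147 ctr mm [ 576.5 -103.8] size [50.4 36.1] ang 8.1 zmed 0.0519
px [313. 244.] n 5748 ctr mm [ 587.9 -174.6] size [61.9 50.5] ang 4.5 zmed 0.0515
turn [-0.0694  0.0014 -0.0041] then shift [-0.0026 -0.0068 -0.0671] world d [-0.0161  0.0655  0.0026]
```

View pics/w3.png

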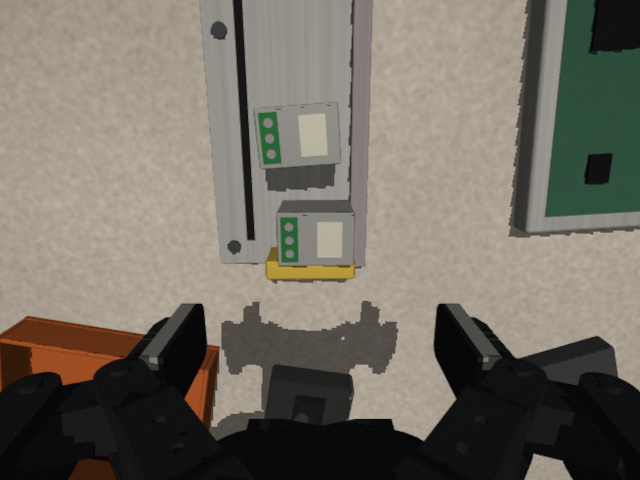

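Call:
play_rows(rows=[[[0,-0.003,-0.034,-0.035,0.001,-0.004,1],[0,-0.003,-0.033,-0.035,0,0,1],[0,0,0,0,0,0,1],[0,0,0,0,0,0,1]]])

```text
time_s: 13.1
tcp_pos: [0.5797, -0.1016, 0.146]
tool_rot: [0.462, 0.535, -0.464, 0.534]
ft_force: [0.4, -1.1, 0.5]
opening: 0.086
```

Run:
```python
from h import *
state()
plan([.5766,-.1038,.027],.141)
```

```text
t 13.1 tcp [ 0.5797 -0.1016  0.146 ] yaw_jaw 0.1428 xax [-0.003  0.    -1.   ] q7 0.124 F [ 0.4 -1.1  0.5] open 0.086
turn [ 0.0018 -0.0007  0.0028] then shift [ 0.119  -0.0033  0.0017] world d [-0.0031 -0.0022 -0.119 ]
```

Call:
play_rows(rows=[[[0.03,-0.0033,0.0017,0,0,0.003,1],[0.04,0,0,0,0,0,1],[0.03,0,0,0,0,0,1],[0.018,0,0,0,0,0,1],[0,0,0,0,0,0,1],[0,0,0,0,0,0,0.3],[0,0,0,0,0,0,0.3],[0,0,0,0,0,0,0.3],[0,0,0,0,0,0,0.3],[0,0,0,0,0,0,0.3]]], squeeze=30)

```text
time_s: 14.35
tcp_pos: [0.5782, -0.1049, 0.0299]
tool_rot: [0.464, 0.533, -0.463, 0.535]
ft_force: [-0.6, 0.1, 6.4]
opening: 0.0492
```

Run:
```python
from h import *
st=state()
print(torack(st['tcp_pos']))
c=rk(-.025,.056)
plan([c[0],c[1],.026],.071)
```

```text
t 14.35 tcp [ 0.5782 -0.1049  0.0299] yaw_jaw 0.1407 xax [ 0.003  0.    -1.   ] q7 0.063 F [-0.6  0.1  6.4] open 0.0492
[-0.03420638  0.08111418]
turn [ 0.0697  0.0001 -0.0033] then shift [0.0039 0.0092 0.0251] world d [ 0.011  -0.0244 -0.0039]
```

Call:
play_rows(rows=[[[-0.004,0,0,0.035,0,0,0.3],[0,0,0,0.035,0,0,0.3],[0,0.004,0.01,0,0,0,0.3],[0,0.004,0.01,0,0,0,0.3],[0,0.001,0.004,0,0,0,0.3],[0,0,0,0,0,0,0.3]]])

```text
time_s: 15.1
tcp_pos: [0.5877, -0.1286, 0.0322]
tool_rot: [0.483, 0.517, -0.482, 0.517]
ft_force: [-0.2, 0.6, -2.1]
opening: 0.0494
```

Run:
```python
from h import *
st=state()
print(torack(st['tcp_pos']))
```

```text
t 15.1 tcp [ 0.5877 -0.1286  0.0322] yaw_jaw 0.0697 xax [ 0.001  0.001 -1.   ] q7 0.034 F [-0.2  0.6 -2.1] open 0.0494
[-0.02645147  0.05679415]
```

Call:
play_rows(rows=[[[0,0.0015,0.001,0,0,0,0.3],[0,0.001,0.001,0,0,0,0.3],[0,0,0.001,0,0,0,0.3],[0,0,0,0,0,0,0.3]]])

```text
time_s: 15.6
tcp_pos: [0.5892, -0.1303, 0.0318]
tool_rot: [0.482, 0.518, -0.482, 0.517]
ft_force: [-3.8, 1.2, -2.3]
opening: 0.0492
```

Run:
```python
from h import *
st=state()
print(torack(st['tcp_pos']))
```

```text
t 15.6 tcp [ 0.5892 -0.1303  0.0318] yaw_jaw 0.0713 xax [-0.002  0.002 -1.   ] q7 0.037 F [-3.8  1.2 -2.3] open 0.0492
[-0.02506943  0.05506025]
```

Call:
play_rows(rows=[[[0,0,0.001,0,0,0,0.3],[0,0,0,0,0,0,0.3]]])

```text
time_s: 15.85
tcp_pos: [0.5892, -0.1314, 0.0318]
tool_rot: [0.482, 0.518, -0.482, 0.517]
ft_force: [-4.6, 1.2, -1.0]
opening: 0.0496
```

Call:
play_rows(rows=[[[0,0,0.001,0,0,0,0.3],[0,0,0,0,0,0,0.3]]])

```text
time_s: 16.1
tcp_pos: [0.5894, -0.1324, 0.0318]
tool_rot: [0.482, 0.518, -0.482, 0.517]
ft_force: [-5.0, 2.9, -1.5]
opening: 0.0493
```

Call:
play_rows(rows=[[[0.0025,0,0,0,0,0,0.3],[0.002,-0.001,-0.0005,0,0,0,0.3],[0,0,0,0,0,0,0.3]]])

```text
time_s: 16.48
tcp_pos: [0.5893, -0.1327, 0.03]
tool_rot: [0.482, 0.517, -0.482, 0.517]
ft_force: [-9.0, 2.5, 12.5]
opening: 0.0492
```

Call:
play_rows(rows=[[[0,0,0,0,0,0,0.8],[0,0,0,0,0,0,1],[0,0,0,0,0,0,1],[-0.04,0,0,0,0,0,1],[-0.05,0,0,0,0,0,1],[-0.03,0,0,0,0,0,1],[0,0,0,0,0,0,1],[0,0,0,0,0,0,1]]])

```text
time_s: 17.48
tcp_pos: [0.589, -0.1326, 0.1471]
tool_rot: [0.482, 0.518, -0.482, 0.517]
ft_force: [0.5, -0.0, -0.5]
opening: 0.0854
```

Run:
```python
from h import *
state()
s=snap('wrist','w4')
heights(s,.046,.065,(.4,.65),(-.25,.1),150)
s=snap('top','t2')
heights(s,.036,.065,(.3,.65),(-.45,.5),100)
```

```text
t 17.48 tcp [ 0.589  -0.1326  0.1471] yaw_jaw 0.0706 xax [-0.     0.001 -1.   ] q7 0.1 F [ 0.5 -0.  -0.5] open 0.0854
px [320. 265.] n 7998 ctr mm [ 589.8 -149.3] size [50.5 72.4] ang 4.1 zmed 0.0519
px [418. 258.] n 377 ctr mm [ 589.8 -134.6] size [50.3 43.8] ang 4.8 zmed 0.0515
px [322. 263.] n 250 ctr mm [572.4  88. ] size [39.  32.1] ang 0.9 zmed 0.052
px [192. 280.] n 362 ctr mm [531.  386.7] size [36.7 50.3] ang 74.3 zmed 0.0463
px [199. 329.] n 359 ctr mm [417.6 368.5] size [48.7 36.7] ang 0.1 zmed 0.0463
```

View pics/w4.png

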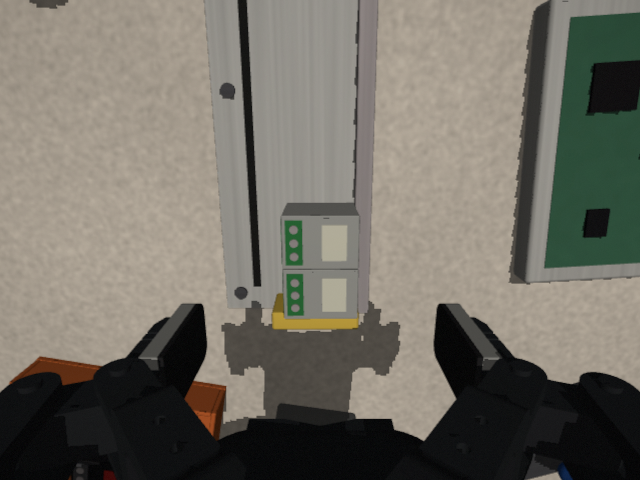

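Run:
```python
from h import *
rows([.418,.368,.16],.01,13,1)
```

```text
[[-0.001,-0.0104,-0.0393,0.0047,-0.0001,0.0001,1],[-0.001,-0.0105,-0.0393,0.0047,-0.0001,0.0001,1],[-0.001,-0.0107,-0.0392,0.0047,-0.0001,0.0001,1],[-0.001,-0.0109,-0.0392,0.0047,-0.0001,0.0001,1],[-0.001,-0.0111,-0.0391,0.0047,-0.0001,0.0001,1],[-0.001,-0.0113,-0.0391,0.0047,-0.0001,0.0001,1],[-0.001,-0.0115,-0.039,0.0047,-0.0001,0.0001,1],[-0.001,-0.0116,-0.039,0.0047,-0.0001,0.0001,1],[-0.001,-0.0118,-0.0389,0.0047,-0.0001,0.0001,1],[-0.001,-0.012,-0.0389,0.0047,-0.0001,0.0001,1],[-0.001,-0.0122,-0.0388,0.0047,-0.0001,0.0001,1],[-0.001,-0.0124,-0.0387,0.0047,-0.0001,0.0001,1],[-0.001,-0.0125,-0.0387,0.0047,-0.0001,0.0001,1]]
```

Call:
play_rows(rows=[[[-0.001,-0.0104,-0.0393,0.0047,0,0,1],[-0.001,-0.0105,-0.0393,0.0047,0,0,1],[-0.001,-0.0107,-0.0392,0.0047,0,0,1],[-0.001,-0.0109,-0.0392,0.0047,0,0,1],[-0.001,-0.0111,-0.0391,0.0047,0,0,1],[-0.001,-0.0113,-0.0391,0.0047,0,0,1],[-0.001,-0.0115,-0.039,0.0047,0,0,1],[-0.001,-0.0116,-0.039,0.0047,0,0,1],[-0.001,-0.0118,-0.0389,0.0047,0,0,1],[-0.001,-0.012,-0.0389,0.0047,0,0,1],[-0.001,-0.0122,-0.0388,0.0047,0,0,1],[-0.001,-0.0124,-0.0387,0.0047,0,0,1],[-0.001,-0.0125,-0.0387,0.0047,0,0,1],[0,0,0,0,0,0,1],[0,0,0,0,0,0,1]]])

```text
time_s: 19.45
tcp_pos: [0.4189, 0.3671, 0.1603]
tool_rot: [0.497, 0.503, -0.498, 0.502]
ft_force: [1.0, 0.6, -0.4]
opening: 0.0854
```

Run:
```python
from h import *
state()
s=snap('wrist','w5')
heights(s,.034,.065,(.3,.65),(.2,.5),150)
plan([.418,.368,.021],.01)
```

```text
t 19.45 tcp [0.4189 0.3671 0.1603] yaw_jaw 0.0098 xax [-0.001 -0.    -1.   ] q7 -0.943 F [ 1.   0.6 -0.4] open 0.0854
px [482. 207.] n 4163 ctr mm [529.9 387.3] size [36.  51.2] ang 74.8 zmed 0.0458
px [317. 231.] n 3859 ctr mm [416.7 369. ] size [36.4 50.3] ang 89.8 zmed 0.0458
turn [-0.0016  0.0004  0.0001] then shift [ 0.1394 -0.0014 -0.0015] world d [-0.0014  0.0015 -0.1394]
```

View pics/w5.png

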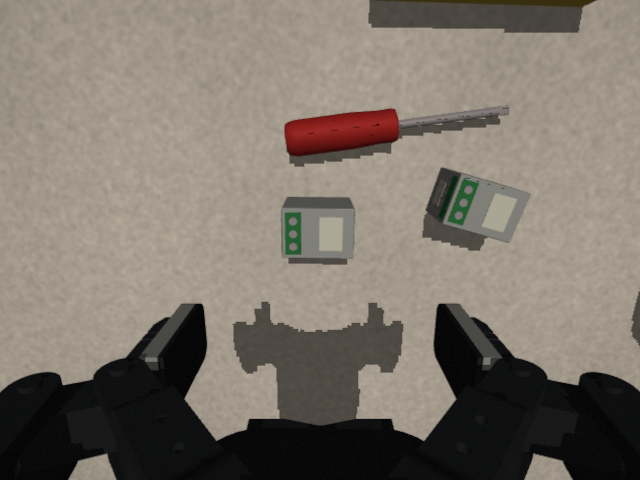

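Call:
play_rows(rows=[[[0.04,-0.002,-0.002,0.01,0,0,1],[0.045,0,0,0,0,0,1],[0.035,0,0,0,0,0,1],[0.018,0,0,0,0,0,1],[0,0,0,0,0,0,1],[0,0,0,0,0,0,0.3],[0,0,0,0,0,0,0.3],[0,0,0,0,0,0,0.3],[0,0,0,0,0,0,0.3],[0,0,0,0,0,0,0.3],[-0.03,0,0,0,0,0,0.3],[-0.04,0,0,0,0,0,0.3],[-0.04,0,0,0,0,0,0.3]]], squeeze=30)

```text
time_s: 21.12
tcp_pos: [0.4166, 0.3697, 0.1343]
tool_rot: [0.5, 0.5, -0.5, 0.5]
ft_force: [0.6, -0.3, -1.1]
opening: 0.0489
```

Run:
```python
from h import *
state()
c=rk(-.029,.095)
rows([c[0],c[1],.14],.071,11,.3)
```

```text
t 21.12 tcp [0.4166 0.3697 0.1343] yaw_jaw 0.0 xax [ 0.     0.001 -1.   ] q7 -0.98 F [ 0.6 -0.3 -1.1] open 0.0489
[[-0.0005,0.0151,0.0419,-0.0065,-0.0001,-0.0,0.3],[-0.0005,0.0148,0.042,-0.0065,-0.0001,-0.0,0.3],[-0.0005,0.0145,0.042,-0.0065,-0.0001,-0.0,0.3],[-0.0005,0.0143,0.0421,-0.0065,-0.0001,-0.0,0.3],[-0.0005,0.014,0.0422,-0.0065,-0.0001,-0.0,0.3],[-0.0005,0.0137,0.0423,-0.0065,-0.0001,-0.0,0.3],[-0.0005,0.0134,0.0424,-0.0065,-0.0001,-0.0,0.3],[-0.0005,0.0132,0.0425,-0.0065,-0.0001,-0.0,0.3],[-0.0005,0.0129,0.0426,-0.0065,-0.0001,-0.0,0.3],[-0.0005,0.0126,0.0427,-0.0065,-0.0001,-0.0,0.3],[-0.0005,0.0123,0.0427,-0.0065,-0.0001,-0.0,0.3]]
```

Call:
play_rows(rows=[[[-0.0005,0.0151,0.0419,-0.0065,0,0,0.3],[-0.0005,0.0148,0.042,-0.0065,0,0,0.3],[-0.0005,0.0145,0.042,-0.0065,0,0,0.3],[-0.0005,0.0143,0.0421,-0.0065,0,0,0.3],[-0.0005,0.014,0.0422,-0.0065,0,0,0.3],[-0.0005,0.0137,0.0423,-0.0065,0,0,0.3],[-0.0005,0.0134,0.0424,-0.0065,0,0,0.3],[-0.0005,0.0132,0.0425,-0.0065,0,0,0.3],[-0.0005,0.0129,0.0426,-0.0065,0,0,0.3],[-0.0005,0.0126,0.0427,-0.0065,0,0,0.3],[-0.0005,0.0123,0.0427,-0.0065,0,0,0.3],[0,0,0,0,0,0,0.3],[0,0,0,0,0,0,0.3]]])

```text
time_s: 22.75
tcp_pos: [0.5824, -0.0897, 0.1382]
tool_rot: [0.482, 0.518, -0.481, 0.517]
ft_force: [-1.0, 0.5, -1.3]
opening: 0.0495
```

Run:
```python
from h import *
st=state();print(torack(st['tcp_pos']))
c=rk(-.029,.095)
s=snap('wrist','w6')
heights(s,.046,.065,(.45,.65),(-.25,.05),150)
plan([c[0],c[1],.034],.071)
```

```text
t 22.75 tcp [ 0.5824 -0.0897  0.1382] yaw_jaw 0.0713 xax [ 0.     0.002 -1.   ] q7 0.019 F [-1.   0.5 -1.3] open 0.0495
[-0.02900649  0.09604963]
turn [ 0.0018 -0.0019 -0.0005] then shift [ 1.043e-01 -1.000e-04  1.800e-03] world d [ 0.     -0.0018 -0.1043]
```

View pics/w6.png

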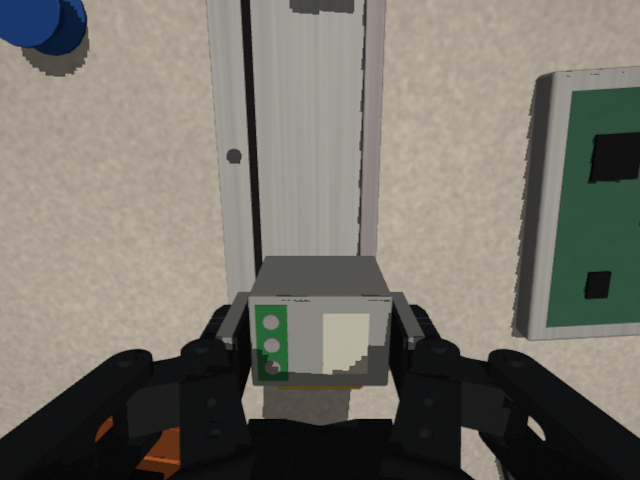

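Call:
play_rows(rows=[[[0.04,0,0,0,-0.002,0,0.3],[0.035,0,0,0,0,0,0.3],[0.02,0,0,0,0,0,0.3],[0.008,0.002,0.001,0,0,0,0.3],[0,0.0015,0.001,0,0,0,0.3],[0,0,0,0,0,0,0.3]]])

```text
time_s: 23.55
tcp_pos: [0.5863, -0.0921, 0.036]
tool_rot: [0.482, 0.517, -0.482, 0.518]
ft_force: [-2.1, 0.1, -1.7]
opening: 0.0496
```

Run:
```python
from h import *
st=state();print(torack(st['tcp_pos']))
```

```text
t 23.55 tcp [ 0.5863 -0.0921  0.036 ] yaw_jaw 0.0713 xax [ 0.    -0.001 -1.   ] q7 -0.045 F [-2.1  0.1 -1.7] open 0.0496
[-0.02527595  0.09333781]
```

Call:
play_rows(rows=[[[0.002,0.001,0.0015,0,0,0,0.3],[0.001,0,0.001,0,0,0,0.3],[0,0,0,0,0,0,0.3]]])

```text
time_s: 23.92
tcp_pos: [0.5864, -0.0938, 0.0329]
tool_rot: [0.481, 0.518, -0.482, 0.517]
ft_force: [-4.8, 2.2, 1.4]
opening: 0.0491
```

Call:
play_rows(rows=[[[0,0,0.001,0,0,0,0.3],[0,0,0,0,0,0,0.3]]])

```text
time_s: 24.18
tcp_pos: [0.5865, -0.0938, 0.0329]
tool_rot: [0.481, 0.518, -0.482, 0.517]
ft_force: [-5.6, 4.2, 1.6]
opening: 0.049
```

Run:
```python
from h import *
st=state();print(torack(st['tcp_pos']))
```

```text
t 24.18 tcp [ 0.5865 -0.0938  0.0329] yaw_jaw 0.0723 xax [-0.002  0.001 -1.   ] q7 -0.042 F [-5.6  4.2  1.6] open 0.049
[-0.02520304  0.09165345]
```

Call:
play_rows(rows=[[[0.002,0,0,0,0,0,0.3],[0,0,0,0,0,0,0.3]]])

```text
time_s: 24.42
tcp_pos: [0.5864, -0.0937, 0.031]
tool_rot: [0.481, 0.518, -0.482, 0.517]
ft_force: [-6.6, 3.6, 1.5]
opening: 0.0497
```

Call:
play_rows(rows=[[[0.0015,-0.0005,-0.0005,0,0,0,0.3],[0,0,0,0,0,0,0.3]]])

```text
time_s: 24.68
tcp_pos: [0.5864, -0.0938, 0.0309]
tool_rot: [0.481, 0.518, -0.482, 0.518]
ft_force: [-8.4, 3.2, 8.8]
opening: 0.0492
```

Floor contact. Release, rise, check.

Call:
play_rows(rows=[[[0,0,0,0,0,0,0.8],[0,0,0,0,0,0,1],[0,0,0,0,0,0,1],[-0.04,0,0,0,0,0,1],[-0.05,0,0,0,0,0,1],[-0.04,0,0,0,0,0,1],[0,0,0,0,0,0,1],[0,0,0,0,0,0,1]]])

```text
time_s: 25.68
tcp_pos: [0.5868, -0.0952, 0.1584]
tool_rot: [0.482, 0.517, -0.482, 0.518]
ft_force: [0.1, 0.4, -1.5]
opening: 0.0855
```

Run:
```python
from h import *
state()
s=snap('wrist','w7')
heights(s,.046,.065,(.4,.65),(-.25,.1),150)
s=snap('top','t3')
heights(s,.036,.065,(.3,.65),(-.45,.5),100)
rows([.52,.38,.16],-.262,14,1)
```

```text
t 25.68 tcp [ 0.5868 -0.0952  0.1584] yaw_jaw 0.071 xax [ 0.001 -0.001 -1.   ] q7 0.03 F [ 0.1  0.4 -1.5] open 0.0855
px [319. 283.] n 10395 ctr mm [ 588.4 -131.2] size [ 50.5 108.2] ang 4.2 zmed 0.0519
px [400. 259.] n 291 ctr mm [586.8 -94.8] size [50.7 35.5] ang 5.3 zmed 0.0513
px [322. 263.] n 249 ctr mm [572.4  88. ] size [38.9 32.1] ang 1.0 zmed 0.0519
px [192. 280.] n 365 ctr mm [531.1 387.4] size [38. 50.] ang 75.0 zmed 0.0464
[[-0.0002,-0.0023,-0.0342,0.0238,0.0,0.0001,1],[-0.0002,-0.0031,-0.0341,0.0238,0.0,0.0001,1],[-0.0002,-0.0039,-0.034,0.0238,0.0,0.0001,1],[-0.0002,-0.0047,-0.0339,0.0238,0.0,0.0001,1],[-0.0002,-0.0055,-0.0338,0.0238,0.0,0.0001,1],[-0.0002,-0.0063,-0.0337,0.0238,0.0,0.0001,1],[-0.0002,-0.0071,-0.0335,0.0238,0.0,0.0001,1],[-0.0002,-0.0079,-0.0333,0.0238,0.0,0.0001,1],[-0.0002,-0.0087,-0.0331,0.0238,0.0,0.0001,1],[-0.0002,-0.0095,-0.0329,0.0238,0.0,0.0001,1],[-0.0002,-0.0103,-0.0327,0.0238,0.0,0.0001,1],[-0.0002,-0.0111,-0.0324,0.0238,0.0,0.0001,1],[-0.0002,-0.0118,-0.0322,0.0238,0.0,0.0001,1],[-0.0002,-0.0126,-0.0319,0.0238,0.0,0.0001,1]]
```

View pics/w7.png

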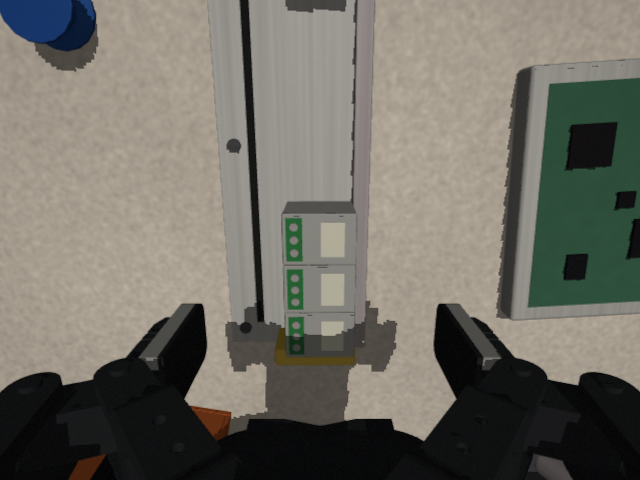

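Three are flush: row length 108.2 mm, as it should be. Next, the last spare.

Call:
play_rows(rows=[[[0,-0.0023,-0.0342,0.0238,0,0,1],[0,-0.0031,-0.0341,0.0238,0,0,1],[0,-0.0039,-0.034,0.0238,0,0,1],[0,-0.0047,-0.0339,0.0238,0,0,1],[0,-0.0055,-0.0338,0.0238,0,0,1],[0,-0.0063,-0.0337,0.0238,0,0,1],[0,-0.0071,-0.0335,0.0238,0,0,1],[0,-0.0079,-0.0333,0.0238,0,0,1],[0,-0.0087,-0.0331,0.0238,0,0,1],[0,-0.0095,-0.0329,0.0238,0,0,1],[0,-0.0103,-0.0327,0.0238,0,0,1],[0,-0.0111,-0.0324,0.0238,0,0,1],[0,-0.0118,-0.0322,0.0238,0,0,1],[0,-0.0126,-0.0319,0.0238,0,0,1],[0,0,0,0,0,0,1],[0,0,0,0,0,0,1]]])

```text
time_s: 27.78
tcp_pos: [0.5211, 0.379, 0.1572]
tool_rot: [-0.56, -0.43, 0.562, -0.431]
ft_force: [0.8, -0.6, -0.7]
opening: 0.0856
```

Run:
```python
from h import *
state()
s=snap('wrist','w8')
heights(s,.034,.065,(.3,.65),(.2,.5),150)
plan([.53,.3875,.021],-.262)
```

```text
t 27.77 tcp [0.5211 0.379  0.1572] yaw_jaw -0.2619 xax [-0.    -0.003 -1.   ] q7 -1.167 F [ 0.8 -0.6 -0.7] open 0.0856
px [331. 220.] n 4031 ctr mm [530.4 387.5] size [36.6 50.3] ang 75.0 zmed 0.0458
turn [-0.0012  0.0026 -0.0007] then shift [ 0.1364  0.0058 -0.011 ] world d [ 0.0084  0.0091 -0.1364]
```

View pics/w8.png

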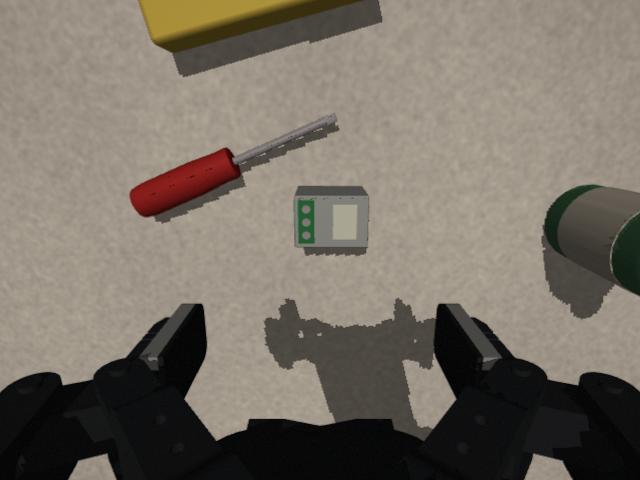

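Call:
play_rows(rows=[[[0.04,0.006,-0.011,0,0.0026,0,1],[0.045,0,0,0,0,0,1],[0.033,0,0,0,0,0,1],[0.017,0,0,0,0,0,1],[0,0,0,0,0,0,1],[0,0,0,0,0,0,0.3],[0,0,0,0,0,0,0.3],[0,0,0,0,0,0,0.3],[0,0,0,0,0,0,0.3],[0,0,0,0,0,0,0.3]]], squeeze=30)

```text
time_s: 29.08
tcp_pos: [0.5311, 0.39, 0.0253]
tool_rot: [0.563, 0.43, -0.559, 0.43]
ft_force: [-0.2, 0.2, 6.9]
opening: 0.0491
```

Call:
play_rows(rows=[[[-0.03,0,0,0,0,0,0.3],[-0.04,0,0,0,0,0,0.3],[-0.04,0,0,0,0,0,0.3]]])

```text
time_s: 29.45
tcp_pos: [0.5294, 0.3886, 0.134]
tool_rot: [0.561, 0.431, -0.561, 0.43]
ft_force: [0.3, -0.6, -1.1]
opening: 0.0494
```

Run:
```python
from h import *
state()
c=rk(-.029,.131)
rows([c[0],c[1],.14],.071,11,.3)
```

```text
t 29.45 tcp [0.5294 0.3886 0.134 ] yaw_jaw -0.2618 xax [ 0.001  0.001 -1.   ] q7 -1.184 F [ 0.3 -0.6 -1.1] open 0.0494
[[-0.0006,0.0149,0.0377,-0.0303,-0.0001,-0.0,0.3],[-0.0006,0.0137,0.0382,-0.0303,-0.0001,-0.0,0.3],[-0.0006,0.0126,0.0386,-0.0303,-0.0001,-0.0,0.3],[-0.0006,0.0114,0.0389,-0.0303,-0.0001,-0.0,0.3],[-0.0006,0.0102,0.0393,-0.0303,-0.0001,-0.0,0.3],[-0.0006,0.009,0.0396,-0.0303,-0.0001,-0.0,0.3],[-0.0006,0.0078,0.0398,-0.0303,-0.0001,-0.0,0.3],[-0.0006,0.0066,0.04,-0.0303,-0.0001,-0.0,0.3],[-0.0006,0.0054,0.0402,-0.0303,-0.0001,-0.0,0.3],[-0.0006,0.0042,0.0404,-0.0303,-0.0001,-0.0,0.3],[-0.0005,0.0029,0.0405,-0.0303,-0.0001,-0.0,0.3]]
```

Call:
play_rows(rows=[[[-0.0006,0.0149,0.0377,-0.0303,0,0,0.3],[-0.0006,0.0137,0.0382,-0.0303,0,0,0.3],[-0.0006,0.0126,0.0386,-0.0303,0,0,0.3],[-0.0006,0.0114,0.0389,-0.0303,0,0,0.3],[-0.0006,0.0102,0.0393,-0.0303,0,0,0.3],[-0.0006,0.009,0.0396,-0.0303,0,0,0.3],[-0.0006,0.0078,0.0398,-0.0303,0,0,0.3],[-0.0006,0.0066,0.04,-0.0303,0,0,0.3],[-0.0006,0.0054,0.0402,-0.0303,0,0,0.3],[-0.0006,0.0042,0.0404,-0.0303,0,0,0.3],[-0.0006,0.0029,0.0405,-0.0303,0,0,0.3],[0,0,0,0,0,0,0.3],[0,0,0,0,0,0,0.3]]])

```text
time_s: 31.08
tcp_pos: [0.58, -0.0539, 0.1392]
tool_rot: [0.483, 0.518, -0.481, 0.517]
ft_force: [-0.8, -0.1, -2.0]
opening: 0.0495
```

Run:
```python
from h import *
st=state();print(torack(st['tcp_pos']))
c=rk(-.0275,.131)
plan([c[0],c[1],.036],.071)
s=snap('top','t4')
heights(s,.036,.065,(.3,.65),(-.45,.5),100)
a=s['img'][200:380,290:560,::-1]; cv2.imwrite('pics/t4c.png',cv2.resize(a,None,fx=2.8,fy=2.8,interpolation=cv2.INTER_CUBIC))
```

```text
t 31.07 tcp [ 0.58   -0.0539  0.1392] yaw_jaw 0.0713 xax [ 0.001  0.002 -1.   ] q7 -0.053 F [-0.8 -0.1 -2. ] open 0.0495
[-0.028814    0.13191892]
turn [ 0.0003 -0.0023 -0.0012] then shift [0.1032 0.0013 0.0009] world d [ 0.0014 -0.0008 -0.1032]
px [322. 263.] n 250 ctr mm [572.4  88. ] size [39.  32.2] ang 0.9 zmed 0.0518
px [510. 328.] n 409 ctr mm [ 432.9 -339. ] size [37.7 50.4] ang 83.6 zmed 0.0491
```

View pics/t4c.png

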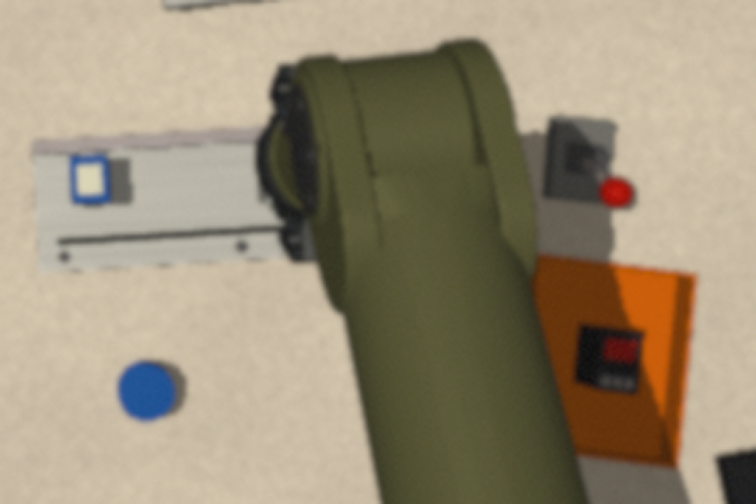

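Call:
play_rows(rows=[[[0.04,0.001,0,0,-0.002,0,0.3],[0.035,0,0,0,0,0,0.3],[0.02,0,0,0,0,0,0.3],[0.008,0.002,0.001,0,0,0,0.3],[0.002,0.001,0.002,0,0,0,0.3],[0,0,0,0,0,0,0.3]]])

```text
time_s: 31.88
tcp_pos: [0.5837, -0.0568, 0.0344]
tool_rot: [0.482, 0.518, -0.482, 0.517]
ft_force: [-4.7, 0.9, -3.5]
opening: 0.0497
```

Run:
```python
from h import *
st=state();print(torack(st['tcp_pos']))
```

```text
t 31.88 tcp [ 0.5837 -0.0568  0.0344] yaw_jaw 0.0715 xax [-0.001 -0.    -1.   ] q7 -0.124 F [-4.7  0.9 -3.5] open 0.0497
[-0.02536751  0.1287127 ]
```

Call:
play_rows(rows=[[[0,0,0.001,0,0,0,0.3],[0,0,0,0,0,0,0.3]]])

```text
time_s: 32.12
tcp_pos: [0.5837, -0.0574, 0.0345]
tool_rot: [0.482, 0.518, -0.482, 0.517]
ft_force: [-4.9, 1.6, -2.2]
opening: 0.0497
```

Call:
play_rows(rows=[[[0,0,0.001,0,0,0,0.3],[0,0,0,0,0,0,0.3]]])

```text
time_s: 32.38
tcp_pos: [0.5837, -0.0574, 0.0346]
tool_rot: [0.482, 0.518, -0.481, 0.517]
ft_force: [-5.1, 3.4, -2.9]
opening: 0.0495
```

Side contact. Lower and release.

Call:
play_rows(rows=[[[0.003,0,0,0,0,0,0.3],[0.001,-0.0005,-0.0005,0,0,0,0.3],[0,0,0,0,0,0,0.3]]])

```text
time_s: 32.75
tcp_pos: [0.5837, -0.0574, 0.0314]
tool_rot: [0.482, 0.518, -0.482, 0.518]
ft_force: [-7.4, 2.9, 1.7]
opening: 0.0494
```

Call:
play_rows(rows=[[[0.001,0,0,0,0,0,0.3],[0,0,0,0,0,0,0.3],[0,0,0,0,0,0,0.8],[0,0,0,0,0,0,1],[0,0,0,0,0,0,1],[-0.04,0,0,0,0,0,1],[-0.05,0,0,0,0,0,1],[-0.04,0,0,0,0,0,1],[0,0,0,0,0,0,1],[0,0,0,0,0,0,1]]])

```text
time_s: 34.0
tcp_pos: [0.584, -0.0589, 0.159]
tool_rot: [0.482, 0.517, -0.482, 0.518]
ft_force: [0.1, -0.4, -0.2]
opening: 0.0855
```

Run:
```python
from h import *
state()
s=snap('wrist','w9')
heights(s,.046,.065,(.4,.65),(-.25,.13),150)
c=rk(-.025,.274);print(c)
```

```text
t 34.0 tcp [ 0.584  -0.0589  0.159 ] yaw_jaw 0.071 xax [ 0.002 -0.001 -1.   ] q7 -0.042 F [ 0.1 -0.4 -0.2] open 0.0855
px [317.  11.] n 1564 ctr mm [573.1  77.2] size [40.  11.2] ang 4.0 zmed 0.0515
px [319. 303.] n 13095 ctr mm [ 586.9 -113.6] size [ 50.5 144.7] ang 4.2 zmed 0.0519
[0.57372533 0.08813616]
```

View pics/w9.png

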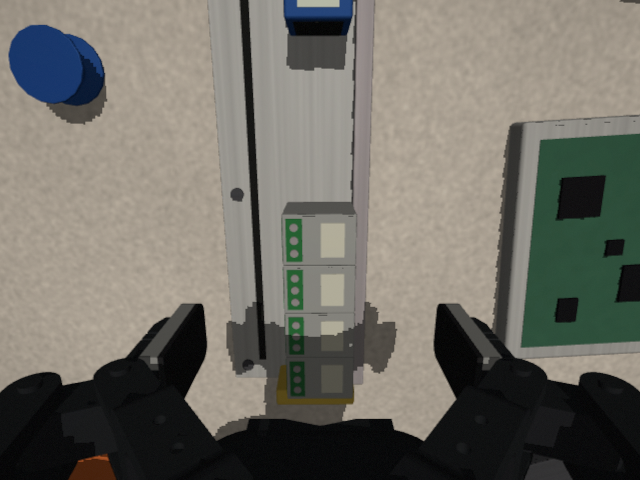

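Run:
```python
from h import *
rows([.573,.088,.159],.071,4,1)
```

```text
[[-0.0002,-0.0,-0.0368,0.0,0.0001,-0.0,1],[-0.0002,-0.0,-0.0368,0.0,0.0001,-0.0,1],[-0.0002,-0.0,-0.0368,0.0,0.0001,-0.0,1],[-0.0002,-0.0,-0.0368,0.0,0.0001,-0.0,1]]
```

Call:
play_rows(rows=[[[0,-0.0002,-0.0369,0,0,0,1],[0,-0.0002,-0.0369,0,0,0,1],[0,-0.0002,-0.0369,0,0,0,1],[0,-0.0002,-0.0369,0,0,0,1],[0,0,0,0,0,0,1],[0,0,0,0,0,0,1]]])

```text
time_s: 34.8
tcp_pos: [0.5724, 0.0877, 0.1582]
tool_rot: [0.482, 0.517, -0.482, 0.518]
ft_force: [-0.6, 0.5, 0.3]
opening: 0.0856
```

Run:
```python
from h import *
state()
s=snap('wrist','w10')
heights(s,.046,.065,(.4,.65),(-.25,.13),150)
plan([.573,.088,.028],.071)
```

```text
t 34.8 tcp [0.5724 0.0877 0.1582] yaw_jaw 0.0711 xax [-0.    -0.001 -1.   ] q7 -0.308 F [-0.6  0.5  0.3] open 0.0856
px [320. 236.] n 2771 ctr mm [572.   89.2] size [40.  31.8] ang 4.5 zmed 0.0518
px [320. 410.] n 1565 ctr mm [582.1 -51.8] size [49.8 22.6] ang 3.8 zmed 0.0517
turn [-0.0013  0.0011 -0.0001] then shift [ 0.1303  0.0004 -0.001 ] world d [ 0.0003  0.001  -0.1303]
```

Call:
play_rows(rows=[[[0.04,0,-0.001,0,0,0,1],[0.045,0,0,0,0,0,1],[0.03,0,0,0,0,0,1],[0.013,0,0,0,0,0,1],[0,0,0,0,0,0,1],[0,0,0,0,0,0,0.2],[0,0,0,0,0,0,0.2],[0,0,0,0,0,0,0.2],[0,0,0,0,0,0,0.2],[0,0,0,0,0,0,0.2]]], squeeze=30)

```text
time_s: 36.1
tcp_pos: [0.5725, 0.0895, 0.0325]
tool_rot: [0.482, 0.517, -0.482, 0.518]
ft_force: [-4.5, -0.2, 6.3]
opening: 0.0394
```

Run:
```python
from h import *
st=state();print(torack(st['tcp_pos']))
```

```text
t 36.1 tcp [0.5725 0.0895 0.0325] yaw_jaw 0.0718 xax [ 0.001 -0.002 -1.   ] q7 -0.402 F [-4.5 -0.2  6.3] open 0.0394
[-0.02610223  0.27544901]
```

Call:
play_rows(rows=[[[0,0.0005,0.02,0,0,0,0.2],[0,0.0005,0.02,0,0,0,0.2],[0,0,0.02,0,0,0,0.2],[0,0,0.02,0,0,0,0.2],[0,0,0.018,0,0,0,0.2],[0,0,0.01,0,0,0,0.2],[0,0,0,0,0,0,0.2]]])

```text
time_s: 36.98
tcp_pos: [0.5808, -0.0195, 0.0325]
tool_rot: [0.481, 0.517, -0.483, 0.518]
ft_force: [-6.2, -1.9, 7.7]
opening: 0.0392
```

Call:
play_rows(rows=[[[0,0,0.002,0,0,0,0.2],[0,0,0.002,0,0,0,0.2],[0,0,0.002,0,0,0,0.2],[0,0,0,0,0,0,0.2]]])

```text
time_s: 37.48
tcp_pos: [0.5811, -0.0232, 0.0326]
tool_rot: [0.481, 0.518, -0.482, 0.518]
ft_force: [-6.7, 2.1, 6.8]
opening: 0.0393
```

Run:
```python
from h import *
st=state();print(torack(st['tcp_pos']))
```

```text
t 37.48 tcp [ 0.5811 -0.0232  0.0326] yaw_jaw 0.0722 xax [-0. -0. -1.] q7 -0.193 F [-6.7  2.1  6.8] open 0.0393
[-0.025568    0.16245318]
```

Call:
play_rows(rows=[[[0,0,0.002,0,0,0,0.2],[0,0,0.001,0,0,0,0.2],[0,0,0,0,0,0,0.2]]])

```text
time_s: 37.85
tcp_pos: [0.5812, -0.0251, 0.0325]
tool_rot: [0.482, 0.518, -0.481, 0.518]
ft_force: [-6.1, 3.4, 7.7]
opening: 0.0396
```

Call:
play_rows(rows=[[[0,0,0.002,0,0,0,0.2],[0,0,0,0,0,0,0.2]]])

```text
time_s: 38.1
tcp_pos: [0.5812, -0.0252, 0.0325]
tool_rot: [0.482, 0.519, -0.481, 0.517]
ft_force: [-6.8, 6.3, 7.3]
opening: 0.0398
```

Call:
play_rows(rows=[[[0,0,0.002,0,0,0,0.2],[0,0,0,0,0,0,0.2]]])

```text
time_s: 38.35
tcp_pos: [0.5812, -0.0252, 0.0325]
tool_rot: [0.482, 0.52, -0.48, 0.517]
ft_force: [-6.8, 9.2, 8.3]
opening: 0.0394
```

Call:
play_rows(rows=[[[0,0,-0.0045,0,0,0,0.2],[0,0,0,0,0,0,0.7],[0,0,0,0,0,0,1],[0,0,0,0,0,0,1],[-0.04,0,0,0,0,0,1],[-0.05,0,0,0,0,0,1],[-0.05,0,0,0,0,0,1],[-0.03,0,-0.02,0,0,0,1],[0,0,0,0,0,0,1]]])

```text
time_s: 39.48
tcp_pos: [0.5823, -0.0045, 0.2046]
tool_rot: [0.483, 0.516, -0.479, 0.52]
ft_force: [0.5, -0.5, 0.0]
opening: 0.0853
```

Run:
```python
from h import *
state()
s=snap('wrist','w11')
heights(s,.046,.065,(.4,.65),(-.25,.13),150)
s=snap('top','t5')
heights(s,.036,.065,(.3,.65),(-.45,.5),100)
```

```text
t 39.48 tcp [ 0.5823 -0.0045  0.2046] yaw_jaw 0.0739 xax [ 0.008 -0.    -1.   ] q7 -0.116 F [ 0.5 -0.5  0. ] open 0.0853
px [315. 323.] n 10545 ctr mm [585.7 -97.7] size [ 50.4 176.7] ang 4.2 zmed 0.0519
px [510. 328.] n 407 ctr mm [ 433.3 -339.3] size [38.1 50.3] ang 81.8 zmed 0.0491
```

View pics/w11.png

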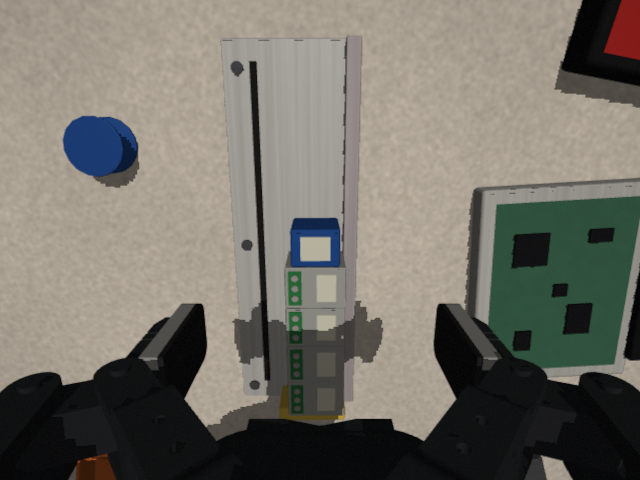

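View pics/t5.png

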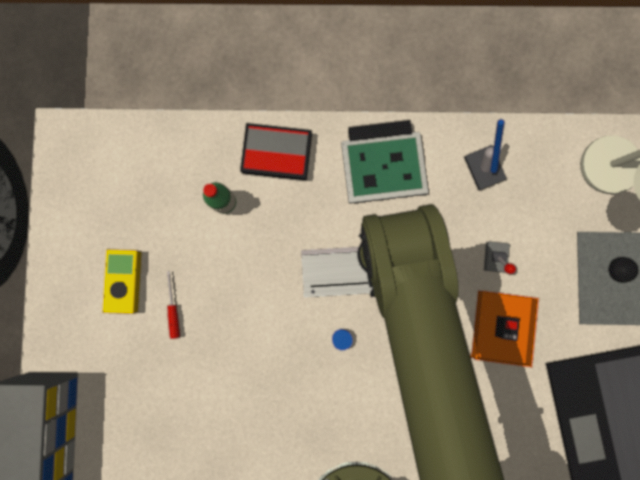

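Run:
```python
from h import *
rows([.56,-.38,.25],.07,10,1)
```

```text
[[-0.0049,-0.0047,0.0371,0.0001,0.0001,-0.0002,1],[-0.0049,-0.0047,0.0371,0.0001,0.0001,-0.0002,1],[-0.0049,-0.0047,0.0371,0.0001,0.0001,-0.0002,1],[-0.0049,-0.0047,0.0371,0.0001,0.0001,-0.0002,1],[-0.0049,-0.0047,0.0371,0.0001,0.0001,-0.0002,1],[-0.0049,-0.0047,0.0371,0.0001,0.0001,-0.0002,1],[-0.0049,-0.0047,0.0371,0.0001,0.0001,-0.0002,1],[-0.0049,-0.0047,0.0371,0.0001,0.0001,-0.0002,1],[-0.0049,-0.0047,0.0371,0.0001,0.0001,-0.0002,1],[-0.0049,-0.0047,0.0371,0.0001,0.0001,-0.0002,1]]
```

Call:
play_rows(rows=[[[-0.005,-0.0047,0.037,0,0.0008,-0.0008,1],[-0.005,-0.0047,0.037,0,0,0,1],[-0.005,-0.0047,0.037,0,0,0,1],[-0.005,-0.0047,0.037,0,0,0,1],[-0.005,-0.0047,0.037,0,0,0,1],[-0.005,-0.0047,0.037,0,0,0,0.5],[-0.005,-0.0047,0.037,0,0,0,0],[-0.005,-0.0047,0.037,0,0,0,0],[-0.005,-0.0047,0.037,0,0,0,0],[-0.005,-0.0047,0.037,0,0,0,0],[0,0,0,0,0,0,0],[0,0,0,0,0,0,0]]])

```text
time_s: 41.08
tcp_pos: [0.5594, -0.3786, 0.2494]
tool_rot: [0.482, 0.518, -0.481, 0.516]
ft_force: [0.8, -0.1, 0.2]
opening: 0.0001
```

Run:
```python
from h import *
state()
s=snap('wrist','w12')
heights(s,.018,.030,(.45,.7),(-.42,-.22),150)
heights(s,.085,.12,(.45,.7),(-.42,-.22),50)
s=snap('top','t6')
heights(s,.036,.065,(.3,.65),(-.45,.5),100)
heights(s,.018,.030,(.48,.7),(-.42,-.22),50)
heights(s,.085,.12,(.48,.6),(-.35,-.25),10)
```

```text
t 41.08 tcp [ 0.5594 -0.3786  0.2494] yaw_jaw 0.0711 xax [-0.001  0.003 -1.   ] q7 0.469 F [ 0.8 -0.1  0.2] open 0.0001
px [270. 164.] n 188 ctr mm [ 509.7 -346.1] size [126.6   0.4] ang 83.3 zmed 0.0243
px [371. 149.] n 2542 ctr mm [ 595.6 -323.1] size [50.1 70.1] ang 84.8 zmed 0.0247
px [231. 226.] n 167 ctr mm [ 474.  -404.2] size [ 1.2 47.2] ang 83.5 zmed 0.0241
px [335. 148.] n 967 ctr mm [ 566.4 -320.2] size [25.2 24.7] ang 4.1 zmed 0.1054
px [408. 258.] n 1788 ctr mm [ 583.2 -104.9] size [ 60.  190.4] ang 4.1 zmed 0.0514
px [510. 328.] n 408 ctr mm [ 432.9 -339.1] size [38.6 51.1] ang 84.8 zmed 0.049
px [496. 255.] n 490 ctr mm [ 597.  -322.3] size [51.4 70.1] ang 84.9 zmed 0.0241
px [510. 268.] n 117 ctr mm [ 567.6 -318.7] size [22.9 24.7] ang 59.6 zmed 0.1044
```

View pics/w12.png

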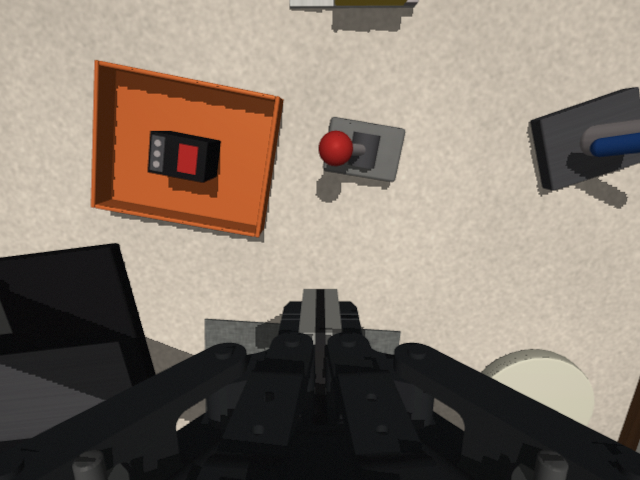

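View pics/t6.png

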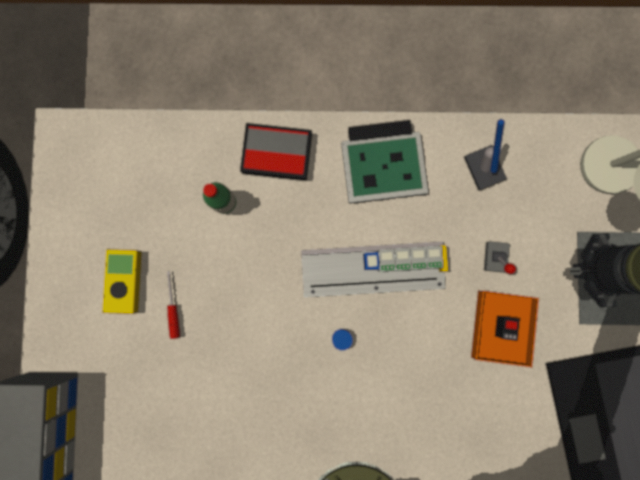

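Run:
```python
from h import *
plan([.518,-.316,.249],-.09)
```

```text
turn [ 1.632e-01 -1.800e-03  1.000e-04] then shift [ 0.0014 -0.0475 -0.0575] world d [-0.0422  0.0615 -0.0014]
```

Call:
play_rows(rows=[[[0,0,0,0.08,-0.002,0,0],[0,0,0,0.082,0,0,0],[0,-0.0237,-0.029,0,0,0,0],[0,-0.0237,-0.029,0,0,0,0],[0.04,0,0,0,0,0,0],[0.05,0,0,0,0,0,0],[0.05,0,0,0,0,0,0],[0.032,0,0,0,0,0,0],[0,0,0,0,0,0,0]]])

```text
time_s: 42.3
tcp_pos: [0.5164, -0.315, 0.0765]
tool_rot: [-0.521, -0.479, 0.522, -0.476]
ft_force: [-0.3, -0.5, 1.1]
opening: -0.0001
```

Run:
```python
from h import *
state()
plan([.518,-.316,.077],-.09)
s=snap('wrist','w13')
```

```text
t 42.3 tcp [ 0.5164 -0.315   0.0765] yaw_jaw -0.0887 xax [-0.004  0.002 -1.   ] q7 0.229 F [-0.3 -0.5  1.1] open -0.0001
turn [ 0.0013 -0.0015  0.0039] then shift [-0.0005  0.0017  0.0009] world d [ 0.0016 -0.001   0.0005]
```

View pics/w13.png

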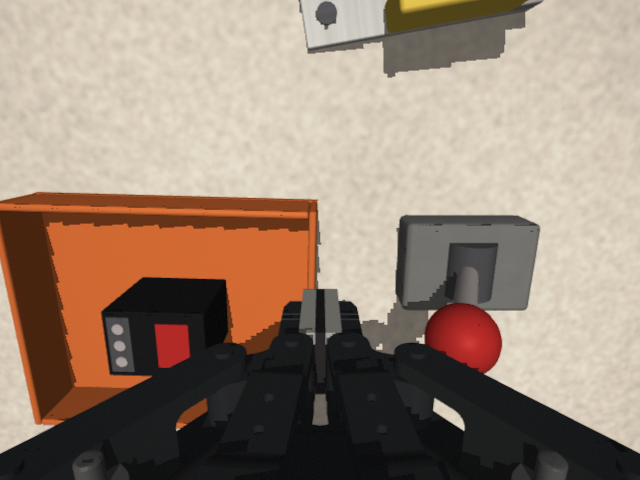

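Call:
play_rows(rows=[[[0,0.012,0,0,0,0,0],[0,0.012,0,0,0,0,0],[0,0.012,0,0,0,0,0],[0,0.012,0,0,0,0,0],[0,0,0,0,0,0,0]]])

```text
time_s: 42.98
tcp_pos: [0.5675, -0.3211, 0.0792]
tool_rot: [0.522, 0.476, -0.522, 0.478]
ft_force: [-0.5, 0.7, -0.0]
opening: -0.0
```

Run:
```python
from h import *
state()
s=snap('wrist','w14')
```

```text
t 42.98 tcp [ 0.5675 -0.3211  0.0792] yaw_jaw -0.0897 xax [ 0.002 -0.001 -1.   ] q7 0.183 F [-0.5  0.7 -0. ] open -0.0
```

View pics/w14.png

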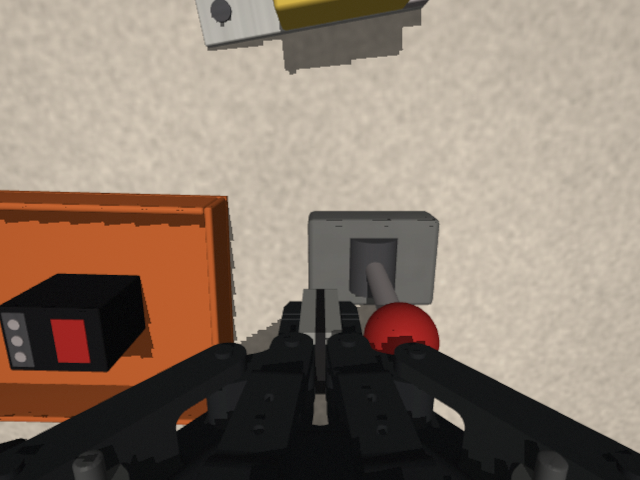

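Call:
play_rows(rows=[[[0,0.012,0,0,0,0,0],[0,0.012,0,0,0,0,0],[0,0.012,0,0,0,0,0],[0,0.007,0,0,0,0,0],[0,0,0,0,0,0,0],[0,0,0,0,0,0,0]]])

```text
time_s: 43.78
tcp_pos: [0.6081, -0.3252, 0.0788]
tool_rot: [-0.522, -0.477, 0.523, -0.477]
ft_force: [-3.5, 1.7, -0.0]
opening: 0.0001
```

Run:
```python
from h import *
state()
s=snap('wrist','w15')
heights(s,.075,.12,(.45,.75),(-.42,-.22),50)
```

```text
t 43.77 tcp [ 0.6081 -0.3252  0.0788] yaw_jaw -0.0907 xax [-0.001 -0.001 -1.   ] q7 0.153 F [-3.5  1.7 -0. ] open 0.0001
px [353. 322.] n 7139 ctr mm [ 620.3 -324.6] size [25.  51.9] ang 86.4 zmed 0.1013
```

View pics/w15.png

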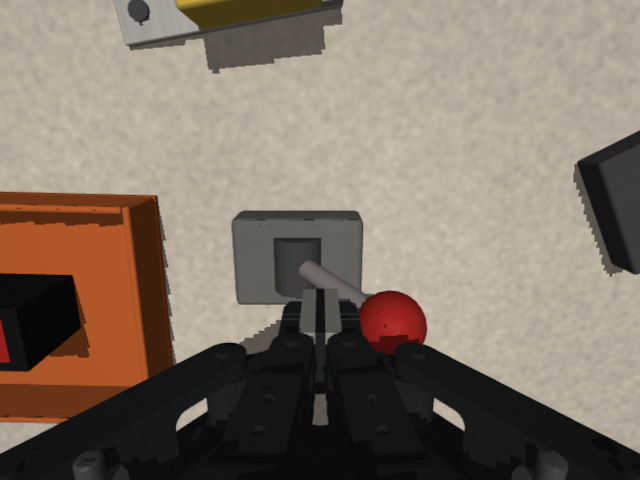

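Call:
play_rows(rows=[[[0,0.005,0,0,0,0,0],[0,0.005,0,0,0,0,0],[0,0,0,0,0,0,0],[0,0,0,0,0,0,0]]])

```text
time_s: 44.32
tcp_pos: [0.6089, -0.3253, 0.0785]
tool_rot: [-0.518, -0.482, 0.527, -0.471]
ft_force: [-29.4, 6.9, 16.4]
opening: -0.0001
```

Run:
```python
from h import *
state()
s=snap('wrist','w16')
heights(s,.075,.12,(.45,.75),(-.42,-.22),50)
```

```text
t 44.33 tcp [ 0.6089 -0.3253  0.0785] yaw_jaw -0.0922 xax [-0.021  0.002 -1.   ] q7 0.147 F [-29.4   6.9  16.4] open -0.0001
px [352. 322.] n 7049 ctr mm [ 621.2 -324.4] size [24.4 51.3] ang 87.1 zmed 0.1013
```

Call:
play_rows(rows=[[[0,-0.012,0,0,0,0,0],[0,-0.02,0,0,0,0,0],[0,-0.04,0,0,0,0,0],[-0.05,-0.02,0,0,0,0,0],[-0.05,0,0,0,0,0,0],[-0.05,0,0.04,0,0,0,0],[0,0,0.05,0,0,0,0],[0,0,0.05,0,0,0,0],[0,0,0,0,0,0,0]]])

```text
time_s: 45.5
tcp_pos: [0.5126, -0.4626, 0.2277]
tool_rot: [-0.523, -0.473, 0.525, -0.477]
ft_force: [-0.0, 0.3, -0.6]
opening: -0.0001
```

Run:
```python
from h import *
state()
s=snap('wrist','w17')
heights(s,.085,.12,(.55,.75),(-.42,-.22),50)
s=snap('top','t7')
heights(s,.036,.065,(.3,.65),(-.45,.5),100)
heights(s,.08,.12,(.55,.75),(-.35,-.25),10)
heights(s,.018,.045,(.35,.45),(-.01,.08),50)
heights(load('top0'),.018,.045,(.35,.45),(-.01,.08),50)
cv2.imwrite('pics/t7c.png',cv2.resize(s['img'][220:360,280:560,::-1],None,fx=2.8,fy=2.8,interpolation=cv2.INTER_CUBIC))
p=cloud(s);m=(p[...,2]>.047)&(p[...,2]<.058)&(p[...,0]>.54)&(p[...,0]<.62)&(p[...,1]<.05)&(p[...,1]>-.18)
q=p[m][:,:2]; d=np.stack([(q-O)@EX,(q-O)@EY],1)
for k in range(5):
    w=d[(d[:,1]>k*.036+.004)&(d[:,1]<k*.036+.032)]; print(k,np.percentile(w[:,0],[2,98]).round(4))
```

```text
t 45.5 tcp [ 0.5126 -0.4626  0.2277] yaw_jaw -0.0986 xax [ 0.002 -0.005 -1.   ] q7 0.445 F [-0.   0.3 -0.6] open -0.0001
px [487.  11.] n 924 ctr mm [ 632.2 -332.5] size [13.9 25.5] ang 80.2 zmed 0.0997
px [407. 258.] n 1785 ctr mm [ 584.8 -104.7] size [ 59.9 190.9] ang 3.1 zmed 0.0514
px [510. 328.] n 408 ctr mm [ 432.9 -339. ] size [38.1 50.4] ang 83.1 zmed 0.049
px [511. 237.] n 121 ctr mm [ 634.2 -324.1] size [24.9 24.1] ang 9.5 zmed 0.0999
px [342. 339.] n 334 ctr mm [398.8  38.9] size [46.2 45.9] ang 55.6 zmed 0.0276
px [342. 339.] n 332 ctr mm [399.3  39.3] size [45.2 46.3] ang 0.2 zmed 0.0277
0 [-0.0486 -0.0008]
1 [-0.0491 -0.001 ]
2 [-0.0493 -0.0014]
3 [-0.0494 -0.0015]
4 [-0.0444 -0.0063]
```

View pics/t7c.png

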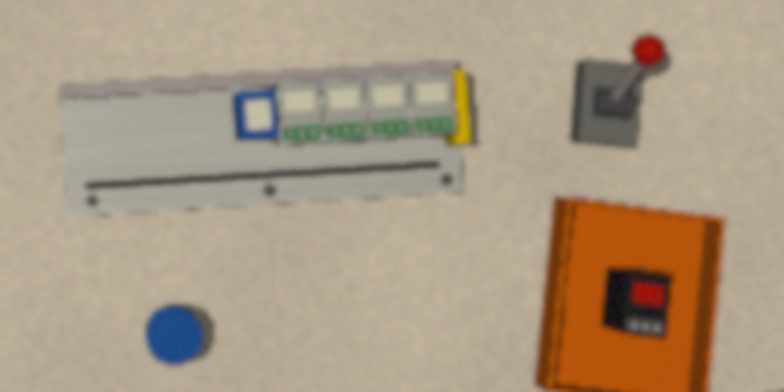

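View pics/w17.png

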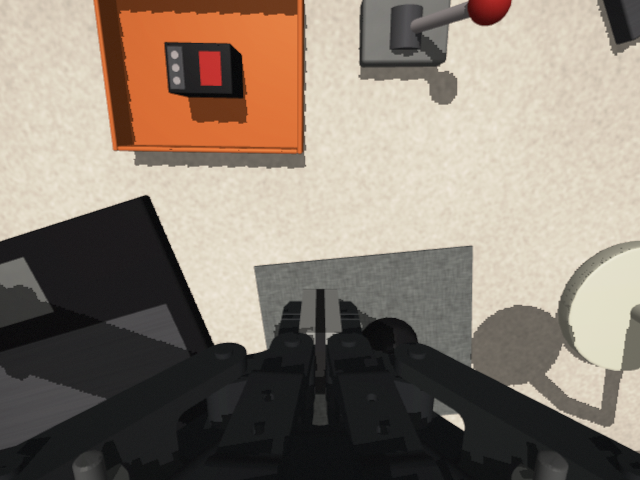

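View pics/t7.png

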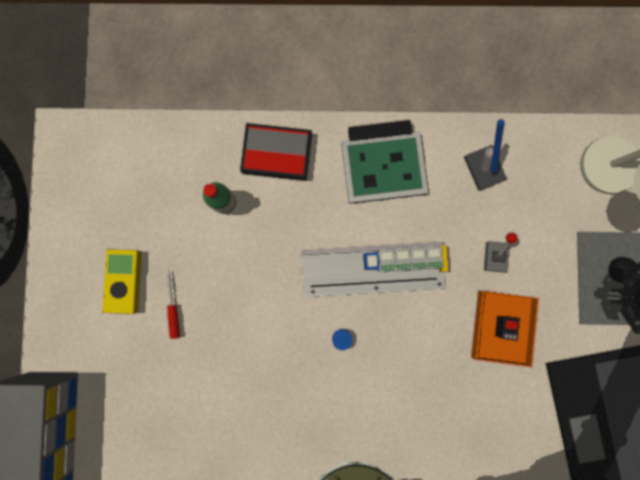

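Run:
```python
from h import *
from scipy.optimize import least_squares
for f in ['w12','w1','top0','t6','t7','w17']:
    s=load(f);p=cloud(s);im=s['img'].astype(int)
    m=(im[...,0]>90)&(im[...,1]<.35*im[...,0])&(im[...,2]<.4*im[...,0])&(p[...,0]>.53)&(p[...,0]<.7)&(p[...,1]<-.28)&(p[...,1]>-.36)&(p[...,2]>.07)
    q=p[m]
    if len(q)<30: continue
    r=least_squares(lambda c:np.linalg.norm(q-c,axis=1)-.013,q.mean(0)-[0,0,.01],loss='soft_l1',f_scale=.001)
    print(f,len(q),r.x.round(4))
```

```text
w12 831 [ 0.5663 -0.3204  0.096 ]
top0 75 [ 0.5676 -0.3204  0.0956]
t6 73 [ 0.5671 -0.3212  0.0958]
t7 69 [ 0.6357 -0.326   0.0916]
w17 565 [ 0.6341 -0.3263  0.0919]
```

Run:
```python
from h import *
state()
print(manip.finish_job())
```

```text
t 45.6 tcp [ 0.5152 -0.4566  0.2282] yaw_jaw -0.0914 xax [ 0.003 -0.002 -1.   ] q7 0.444 F [0.5 0.7 0.2] open -0.0001
the job is handed in; nothing more can be done
None
```

The burnt module is in the orange tray. All four grey modules (two from the rack, two spares) are in one row against the fence and the end stop, with the clamp slid up against the last one. I threw the switch last and handed the job in at about 45.6 s.

- **Row:** stop, modules and clamp together measured 190.9 mm against 190 mm with no gaps. Module backs were about 0.8 to 1.5 mm from my estimate of the fence face, all square, with the green terminals to the front.
- **Burnt module:** it stands upright near the middle of the tray.
- **Switch:** my checks on the lever briefly disagreed. A first estimate, which assumed it started at exactly 0, gave only about 0.86 rad, just above the 0.85 limit. A sphere fit of the ball showed it started nearer 0.1 rad and ended at about 0.98 to 1.0 rad. The direction of the roughly 33 N push-back also matches the end stop.
- **Bystanders:** the last camera picture showed nothing else on the bench visibly moved, though I measured only the spool. No module was knocked aside in any picture I took.

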